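# Hang the olive scoops nested on the counter hook

## Robot

A 6-joint arm with a two-finger parallel gripper is mounted at the origin on the work surface. World frame = base frame: x ahead of the robot, y to its left, z up, the work surface at z = 0. Lengths are in m, angles in rad, forces in N, time in s.
With the tool pointing down it reaches from about 0.425 to 0.95 m from the base axis. Payload 3.5 kg.
Tool frame: the origin (TCP) lies at the very end of the fingers, on their centre line; the grasp point (between the pads) lies 19 mm behind it; z points along the fingers, y is the line along which they close (so a half turn about z gives the same grasp; the last joint's range is limited). The gripper opens to 85 mm and grips with 20 to 120 N. Pads are 22 mm wide; open, the fingers measure 114 mm over their backs; the gripper's body (76 mm by 85 mm) begins 54 mm behind the grasp point. The pads swing forward as they close: fully open they stand 13 mm farther back than shut.
Start: joints at [-0.15, 0.286, 1.577, -0, 1.279, -0.15], TCP at [0.675, 0, 0.231] pointing down, gripper open.
Joint ranges: [-2.77, 2.77], [-0.9, 2.22], [0.21, 2.48], [-1.53, 4.67], [0.24, 2.81], [-2.84, 2.84]. Speed limits (rad/s): [2.79, 2.79, 3.14, 3.14, 3.14, 3.14].

## Interface

Orientations are given as a unit quaternion [x, y, z, w].
In Python, from plant import ctrl, optics, sign_off gives the robot as it stands.
- The arm moves only by the shell command python3 -m creep 'ROWS' [FORCE]. ROWS is JSON, a list of rows, each an object of numbers: "x", "y", "z": the shift along the tool's x, y, z in mm; "rx", "ry", "rz": the turn, a rotation vector about the tool's x, y, z in degrees; "grip": the opening, from 0 (shut) to 1 (fully open). In form: [{"x": .., "y": .., "z": .., "rx": .., "ry": .., "rz": .., "grip": ..}, ...]. A call has exactly 10 rows; each row shifts and turns the commanded pose from where the row before left it, along the tool's axes as they then stand; what a row does not reach is not made up. A row lasts 1/12 s, in which the tool goes at most 41.7 mm and 7.16 degrees, less where a joint would pass 70% of its speed; a pose out of reach is approached as far as the arm can. A call with a gripper value outside its range is refused whole. The fingers move at their own pace and stop on an object; FORCE is the grip in N (left out, the last holds). Time passes only in rows, so rows that do not move let the fingers close, or fill a call up. It gives the time, the measured TCP pose, the force, the opening and the grip force at its end, in the units of the state.
- ctrl.get_state(): the state, without advancing time (a new reading comes with each control period).
- optics.read_camera(name): name is "scene" or "side" or "wrist"; returns a dict with "color" (480x640x3 uint8, blue, green, red), "K" (3x3 intrinsics, pixels), "D" ([k1, k2, p1, p2, k3] as OpenCV has them; the pictures are not rectified), "R" (3x3) and "t" (3): a world point X has camera coordinates R X + t. Camera axes: x right, y down, z forward; pixel columns grow to the right and rows downward; lengths in m; the calibration is good to about 2 mm. A picture is of the moment at which its call begins. There is no depth.
- sign_off(): hands the job in; it is judged then, once.
The state is a dict: "time": time; "qpos": joint angles; "dq": joint speeds; "joint_efforts": joint torques, N m; "eef_pos": TCP position; "tcp_rot": TCP orientation; "contact_force": force on the tool from outside, world axes, zero at the start; "wrist_torque": the same for the moment, N m; "opening": opening from 0.0 (shut) to 1.0 (fully open); "finger_force": force on a finger pad.
Only numpy, scipy, OpenCV 4.12 (cv2) and the standard library are available. Lean on these libraries where they do the work, as an engineer would, in place of code of your own. Each camera call takes 0.05 s, during which the arm holds its last target. There are 200 camera calls.

## Task

Hang the three steel scoops by their eyes on the hook of the stand, the largest first, then the medium, then the small, with the mouths of the cups facing away from the post so that each cup sits inside the next larger one. Then slide them back along the hook until the eyes touch one another and the rearmost bears on the thick shoulder sleeve, without shifting or tipping the free-standing stand, and leave the jar, the bottle and the punnet where they are.

Things in the scene. Friction and masses are not known exactly. Their poses are not given: they have to be found in the camera images.
- stand: Free-standing stand, 5 kg: dark cast foot 240 x 170 x 16 mm (x -100 to +140 mm), red post 30 mm square, 327 mm tall; one steel hook leaves it along the stand's -x (roughly towards the robot) 285 mm above the table: shoulder sleeve 24 mm thick, then a level 8 mm round rod, its last 10 mm bent up 40 degrees. Origin on the table under the post, z up. About 20 N at hook height tips it.
- shoulder (a point): Centre of the front face of the shoulder sleeve, on the rod's axis, 55 mm in front of the post's centre. Axes as the stand: x points back to the post, y level across the rod, z up. The rod's top is 4 mm above this point.
- hook_tip (a point): Centre of the upturned end of the hook: 97 mm in front of the shoulder point and 8 mm above it; the metal reaches 4 mm further.
- scoop_large: Large stainless scoop, about 260 g: open cup 108 mm wide at the rim, 96 mm at the flat underside, 48 mm deep, wall 2.5 mm; level flat handle at the rim, 14 x 4 mm, ends in a round wire eye. Stands on the counter, mouth up. Origin: centre of the underside; z out of the mouth; x along the handle to the eye (at the start away from the robot). Hung, the cup tilts 8 to 15 degrees, mouth slightly up.
- scoop_large_eye (a point): Centre of the large scoop's eye, a ring 56 mm outside, 42 mm inside, of 7 mm wire, level, 44.5 mm above the underside, 113.5 mm from the cup's axis. Axes as the scoop. Pinched lightly (about 6 N) across y by its two sides and lifted, the scoop swings down between the fingers by its weight and the hook fits through between them.
- scoop_large_top (a point): Middle of the wire at the outer end of the large scoop's eye, 138 mm from the cup's axis, the part that rests on the hook: hung there, this point is 7.5 mm above the rod's axis.
- scoop_medium: Medium stainless scoop, about 180 g: open cup 86 mm wide at the rim, 76 mm at the flat underside, 40 mm deep, wall 2.5 mm; level flat handle at the rim, 14 x 4 mm, ends in a round wire eye. Stands on the counter, mouth up. Origin: centre of the underside; z out of the mouth; x along the handle to the eye (at the start away from the robot). Hung, the cup tilts 8 to 15 degrees, mouth slightly up.
- scoop_medium_eye (a point): Centre of the medium scoop's eye, a ring 50 mm outside, 36 mm inside, of 7 mm wire, level, 36.5 mm above the underside, 116.5 mm from the cup's axis. Axes as the scoop. Pinched lightly (about 6 N) across y by its two sides and lifted, the scoop swings down between the fingers by its weight and the hook fits through between them.
- scoop_medium_top (a point): Middle of the wire at the outer end of the medium scoop's eye, 138 mm from the cup's axis, the part that rests on the hook: hung there, this point is 7.5 mm above the rod's axis.
- scoop_small: Small stainless scoop, about 120 g: open cup 64 mm wide at the rim, 54 mm at the flat underside, 33 mm deep, wall 2.5 mm; level flat handle at the rim, 14 x 4 mm, ends in a round wire eye. Stands on the counter, mouth up. Origin: centre of the underside; z out of the mouth; x along the handle to the eye (at the start away from the robot). Hung, the cup tilts 8 to 15 degrees, mouth slightly up.
- scoop_small_eye (a point): Centre of the small scoop's eye, a ring 44 mm outside, 30 mm inside, of 7 mm wire, level, 29.5 mm above the underside, 119.5 mm from the cup's axis. Axes as the scoop. Pinched lightly (about 6 N) across y by its two sides and lifted, the scoop swings down between the fingers by its weight and the hook fits through between them.
- scoop_small_top (a point): Middle of the wire at the outer end of the small scoop's eye, 138 mm from the cup's axis, the part that rests on the hook: hung there, this point is 7.5 mm above the rod's axis.
- olive_jar: Bystander: olive jar with dark lid, 72 mm wide, 105 mm tall; origin at the centre of its underside, z up.
- oil_bottle: Bystander: oil bottle, 60 mm wide, 200 mm tall; origin at the centre of its underside, z up.
- punnet: Bystander: cream chip-wood punnet of herb sachets, 110 x 170 x 75 mm (sachets stand to about 85 mm); origin at the centre of its underside, z up.
Not all that is in view belongs to the job. What is shaped like the scoop_small but brown or orange is not meant. What is shaped like the scoop_large but red is not meant.

How it is judged:
On the way, in this order (a step that is already met when the one before it is completed fails the run):
1. the large scoop hangs by its eye on the hook, let go (x of scoop_large_top in the frame of shoulder between -0.095 and 0.001 m and y of scoop_large_top in the frame of shoulder between -0.008 and 0.008 m and z of scoop_large_top in the frame of shoulder between 0.002 and 0.013 m and contact force between the fingers and scoop_large below 0.1 N and linear speed of scoop_large below 0.15 m/s), for 0.2 s.
2. the medium scoop hangs by its eye on the hook, in front of the large one, let go (x of scoop_medium_top in the frame of shoulder between -0.095 and 0.001 m and y of scoop_medium_top in the frame of shoulder between -0.008 and 0.008 m and z of scoop_medium_top in the frame of shoulder between 0.002 and 0.013 m and contact force between the fingers and scoop_medium below 0.1 N and linear speed of scoop_medium below 0.15 m/s and x of scoop_medium_top in the frame of shoulder below -0.009 m and x of scoop_large_top in the frame of shoulder between -0.095 and 0.001 m and y of scoop_large_top in the frame of shoulder between -0.008 and 0.008 m and z of scoop_large_top in the frame of shoulder between 0.002 and 0.013 m), for 0.2 s.
3. the small scoop hangs by its eye on the hook, in front of the other two, let go (x of scoop_small_top in the frame of shoulder between -0.095 and 0.001 m and y of scoop_small_top in the frame of shoulder between -0.008 and 0.008 m and z of scoop_small_top in the frame of shoulder between 0.002 and 0.013 m and contact force between the fingers and scoop_small below 0.1 N and linear speed of scoop_small below 0.15 m/s and x of scoop_small_top in the frame of shoulder below -0.016 m and x of scoop_large_top in the frame of shoulder between -0.095 and 0.001 m and y of scoop_large_top in the frame of shoulder between -0.008 and 0.008 m and z of scoop_large_top in the frame of shoulder between 0.002 and 0.013 m and x of scoop_medium_top in the frame of shoulder between -0.095 and 0.001 m and y of scoop_medium_top in the frame of shoulder between -0.008 and 0.008 m and z of scoop_medium_top in the frame of shoulder between 0.002 and 0.013 m), for 0.2 s.
At the end, for the whole second after the job is handed in: All three eyes hang on the hook, at most swaying a little (< 0.12 m/s), packed: wires' centres within 8, 15.5 and 23 mm of the shoulder (large, medium, small), each cup inside the next larger (undersides less than 36 mm apart); stand upright, moved < 15 mm; jar, bottle, punnet upright, < 20 mm (x of scoop_large_top in the frame of shoulder between -0.095 and 0.001 m and y of scoop_large_top in the frame of shoulder between -0.008 and 0.008 m and z of scoop_large_top in the frame of shoulder between 0.002 and 0.013 m and linear speed of each of scoop_large, scoop_medium, scoop_small below 0.12 m/s and x of scoop_medium_top in the frame of shoulder between -0.095 and 0.001 m and y of scoop_medium_top in the frame of shoulder between -0.008 and 0.008 m and z of scoop_medium_top in the frame of shoulder between 0.002 and 0.013 m and x of scoop_small_top in the frame of shoulder between -0.095 and 0.001 m and y of scoop_small_top in the frame of shoulder between -0.008 and 0.008 m and z of scoop_small_top in the frame of shoulder between 0.002 and 0.013 m and x of scoop_large_top in the frame of shoulder above -0.008 m and x of scoop_medium_top in the frame of shoulder between -0.0155 and -0.0085 m and x of scoop_small_top in the frame of shoulder between -0.023 and -0.0155 m and distance between scoop_large and scoop_medium below 0.036 m and distance between scoop_medium and scoop_small below 0.036 m and distance of stand from where it was at the start of the episode below 0.015 m and angle between stand's own z axis and vertical below 0.03 rad and distance of each of olive_jar, oil_bottle, punnet from where it was at the start of the episode below 0.02 m and angle between each of olive_jar, oil_bottle, punnet's own z axis and vertical below 0.1 rad); the robot touches nothing.
It fails at once if the stand is shifted by more than 20 mm or tipped by more than 5 degrees (distance of stand from where it was at the start of the episode above 0.02 m or angle between stand's own z axis and vertical above 0.087 rad).
It fails at once if the olive jar is knocked over or shoved more than 30 mm (distance of olive_jar from where it was at the start of the episode above 0.03 m or angle between olive_jar's own z axis and vertical above 0.35 rad).
It fails at once if the oil bottle is knocked over or shoved more than 30 mm (distance of oil_bottle from where it was at the start of the episode above 0.03 m or angle between oil_bottle's own z axis and vertical above 0.35 rad).
It fails at once if the punnet is knocked over or shoved more than 30 mm (distance of punnet from where it was at the start of the episode above 0.03 m or angle between punnet's own z axis and vertical above 0.35 rad).
It also fails if it takes over 72 s, if anything falls off the work surface, if the arm or the gripper's body presses on something with over 40 N, if the wrist force passes 120 N, or if a joint passes its speed limit or range.

## Working session

There is one attempt and no reset: what is moved stays moved. The work goes in short steps, Python scripts to look and compute and a shell command to move; the robot and the scene stay as the last step left them, time stands still between calls to the robot, and variables do not carry over. Pictures are saved under pics/ and viewed, at most 10 in all, crops included, and the job is handed in when it is done.

```bash
ls; mkdir -p pics; python3 - <<'E'
from plant import ctrl, optics
import cv2, numpy as np, pickle
s=ctrl.get_state(); print(s)
ims={}
for n in ("scene","side","wrist"):
    c=optics.read_camera(n); ims[n]=c
    cv2.imwrite(f"pics/{n}0.png",c["color"]); print(n,c["K"].tolist(),c["D"],(-c["R"].T@c["t"]).round(3), c["R"][2].round(2))
pickle.dump(ims,open("ims0.pkl","wb"))
E
```

```text
pics
{'time': 0.0, 'qpos': array([-1.50003619e-01,  2.87190995e-01,  1.57820131e+00, -4.86929005e-05,
        1.27857159e+00, -1.49982585e-01]), 'dq': array([ 0.00038193, -0.00071639, -0.00055999,  0.00072509, -0.00111143,
       -0.00091308]), 'joint_efforts': array([-1.79628755e-04, -4.05981302e+01, -2.92628127e+01, -1.54224781e-04,
        5.81841552e-03,  3.74769741e-06]), 'eef_pos': array([6.74337621e-01, 1.15504560e-04, 2.29917113e-01]), 'tcp_rot': array([ 0.70710874,  0.70710383, -0.00072243, -0.00094039]), 'contact_force': array([-0.56922124, -0.01912401, -0.21416713]), 'wrist_torque': array([1.56230541e-02, 3.46292803e-05, 5.97535612e-02]), 'finger_force': 0.0, 'opening': 0.9999622953348977}
scene [[480.1860229752769, 0.0, 310.33300953989783], [0.0, 480.1860229752769, 243.859722153874], [0.0, 0.0, 1.0]] [0.00775062 0.         0.         0.         0.        ] [ 0.967 -0.555  1.387] [-0.33  0.4  -0.86]
side [[547.0465442440216, 0.0, 314.8018989940003], [0.0, 547.0465442440216, 244.1572623182113], [0.0, 0.0, 1.0]] [-0.12477683  0.          0.          0.          0.        ] [-0.058  1.001  1.103] [ 0.38 -0.7  -0.61]
wrist [[332.5513375247378, 0.0, 329.535031681027], [0.0, 332.5513375247378, 237.73058299192743], [0.0, 0.0, 1.0]] [-0.04564354  0.          0.          0.          0.        ] [0.675 0.084 0.373] [-0.   -0.32 -0.95]
```

View pics/scene0.png

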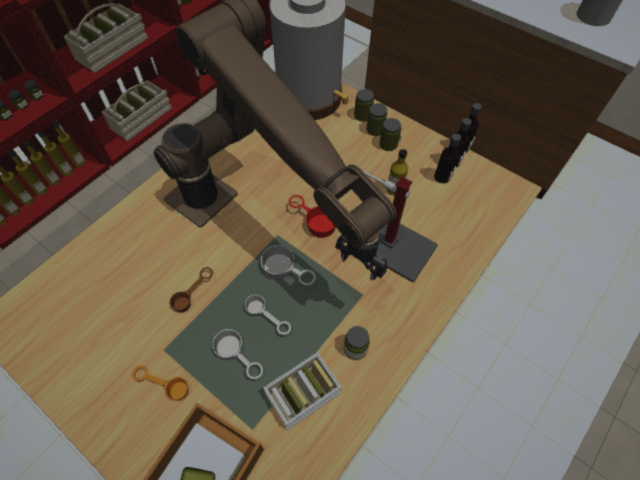

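View pics/side0.png

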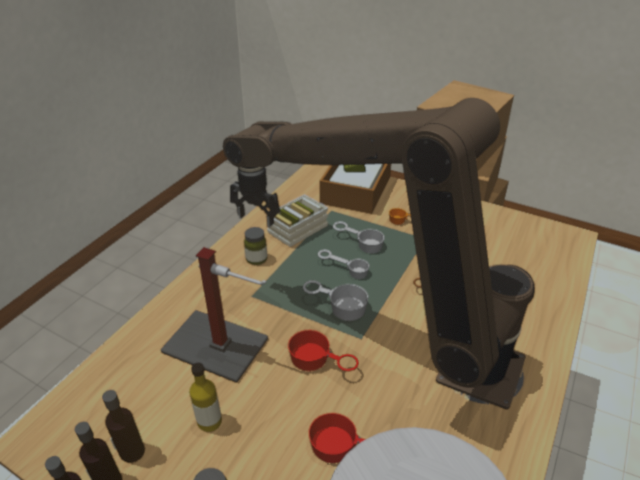

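```bash
cat > h.py <<'E'
import numpy as np, cv2
def und(c,p): return cv2.undistortPoints(np.float64(p).reshape(-1,1,2),np.array(c["K"]),np.array(c["D"])).reshape(-1,2)
def ray(c,p):
    u=und(c,p); d=np.c_[u,np.ones(len(u))]@c["R"]; return -c["R"].T@c["t"],d
def onz(c,p,z):
    o,d=ray(c,p); return o+d*((z-o[2])/d[:,2])[:,None]
def tri(c1,p1,c2,p2):
    P=[np.c_[c["R"],c["t"]] for c in (c1,c2)]
    X=cv2.triangulatePoints(P[0],P[1],und(c1,p1).T,und(c2,p2).T); return (X[:3]/X[3]).T
def proj(c,X):
    return cv2.projectPoints(np.float64(X).reshape(-1,1,3),cv2.Rodrigues(c["R"])[0],c["t"],np.array(c["K"]),np.array(c["D"]))[0].reshape(-1,2)
E
python3 - <<'E'
import pickle,cv2,numpy as np
from h import *
ims=pickle.load(open("ims0.pkl","rb"))
tiles=[]
for n,(x0,y0,w,h) in {"scene":(200,225,130,165),"side":(290,210,110,120)}.items():
    c=ims[n]; im=c["color"]; hsv=cv2.cvtColor(im,cv2.COLOR_BGR2HSV)
    crop=im[y0:y0+h,x0:x0+w]; H=hsv[y0:y0+h,x0:x0+w]
    for p in [(2,2),(w//2,h//2)]: print(n,"px",crop[p[1],p[0]],H[p[1],p[0]])
    m=((H[...,1]<40)).astype(np.uint8)*255
    cn,hi=cv2.findContours(m,cv2.RETR_CCOMP,cv2.CHAIN_APPROX_NONE)
    for k,q in enumerate(cn):
        a=cv2.contourArea(q)
        if a>15:
            x,y,ww,hh=cv2.boundingRect(q); M=cv2.moments(q)
            print(n,"hole" if hi[0][k][3]>=0 else "out",round(a),(x+x0,y+y0,ww,hh),round(M["m10"]/M["m00"]+x0,1),round(M["m01"]/M["m00"]+y0,1))
    t=np.hstack([crop,cv2.cvtColor(m,cv2.COLOR_GRAY2BGR)]); s=min(400/t.shape[1],600/h)
    t=cv2.resize(t,None,fx=400/t.shape[1],fy=400/t.shape[1],interpolation=cv2.INTER_CUBIC); tiles.append(cv2.copyMakeBorder(t,0,max(0,300-t.shape[0]),0,0,cv2.BORDER_CONSTANT)[:300])
cv2.imwrite("pics/mask.png",np.hstack(tiles))
# red
for n in ("scene","side"):
    c=ims[n]; H=cv2.cvtColor(c["color"],cv2.COLOR_BGR2HSV)
    m=(((H[...,0]<8)|(H[...,0]>172))&(H[...,1]>130)).astype(np.uint8)
    k,l,st,ce=cv2.connectedComponentsWithStats(m)
    for i in range(1,k):
        if 150<st[i,4]<5000: print(n,"red",st[i],ce[i].round(1))
E
```

```text
scene px [ 77 113 129] [ 21 103 129]
scene px [86 93 88] [51 19 93]
scene out 14486 (200, 236, 130, 154) 265.9 322.2
side px [164 165 159] [ 85   9 165]
side px [74 84 73] [63 33 84]
side out 10139 (290, 210, 110, 120) 343.0 270.6
scene red [258   0  14  50 282] [266.4  22.8]
scene red [385 177  27  66 568] [397.5 207.7]
scene red [289 195  47  43 718] [316.  219.8]
side red [197 248  26  97 850] [210.  293.9]
side red [ 289  330   69   41 1463] [312.7 350.7]
side red [ 309  413   55   50 1822] [332.4 436.5]
```

View pics/mask.png

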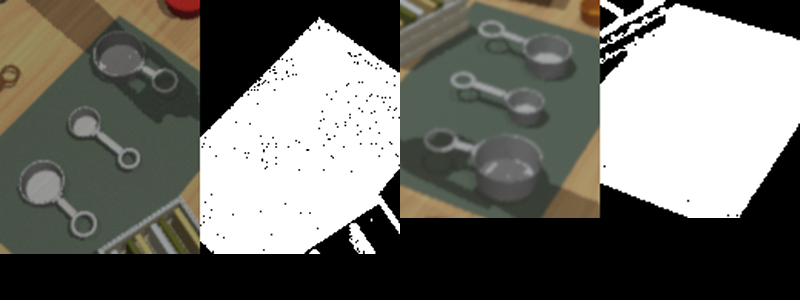

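The masks don't separate the steel from the mat (arm shadow, low saturation). The layout is clear, though: in the scene view the large cup is at (276,264), small at (255,304) and medium at (228,345), with their eyes to the right. I'll raise and turn the tool, then measure.

```bash
python3 -m creep '[{"z":-20,"rz":7},{"z":-20,"rz":7},{"z":-20,"rz":7},{"z":-20,"rz":7},{"z":-20,"rz":7},{"z":-20,"rz":7},{"z":-20,"rz":7},{"z":-20,"rz":7},{"z":-20,"rz":7},{"z":-20,"rz":7}]'
python3 -m creep '[{"rz":7},{"rz":7},{"rz":6},{},{},{},{},{},{},{}]'
python3 - <<'E'
from plant import ctrl, optics
import cv2, numpy as np, pickle
from h import *
ims={}
for n in ("scene","side","wrist"):
    c=optics.read_camera(n); ims[n]=c
pickle.dump(ims,open("ims1.pkl","wb"))
print(ctrl.get_state()["qpos"].round(3))
a=cv2.resize(ims["scene"]["color"][170:395,190:450],None,fx=1.6,fy=1.6,interpolation=cv2.INTER_CUBIC)
b=cv2.resize(ims["side"]["color"][200:390,150:390],None,fx=1.6,fy=1.6,interpolation=cv2.INTER_CUBIC)
w=np.zeros((600,800,3),np.uint8); w[:360,:416]=a; w[:304,416:800]=b
w[360:600,:320]=cv2.resize(ims["wrist"]["color"],(320,240)); 
for n in("scene","side"):
    im=ims[n]["color"].astype(int)
    g=(im[...,1]-(im[...,0]+im[...,2])/2); print(n,[ (im[y,x],g[y,x]) for x,y in ([(228,345),(245,330),(255,304)] if n=="scene" else [(350,310),(330,280)])])
gg=cv2.resize(((ims["scene"]["color"][225:390,200:330].astype(int)[...,1]*2-ims["scene"]["color"][225:390,200:330].astype(int)[...,[0,2]].sum(2))*8+60).clip(0,255).astype(np.uint8),None,fx=1.4,fy=1.4)
w[360:360+gg.shape[0],330:330+gg.shape[1]]=gg[...,None]
cv2.imwrite("pics/s1.png",w)
E
```

```text
[-0.15   0.287  1.577 -0.     1.279 -0.15 ]
scene [(array([147, 149, 150]), np.float64(0.5)), (array([70, 81, 72]), np.float64(10.0)), (array([143, 146, 148]), np.float64(0.5))]
side [(array([94, 95, 95]), np.float64(0.5)), (array([84, 95, 83]), np.float64(11.5))]$[0]: bad value
$[0]: bad value
```

View pics/s1.png

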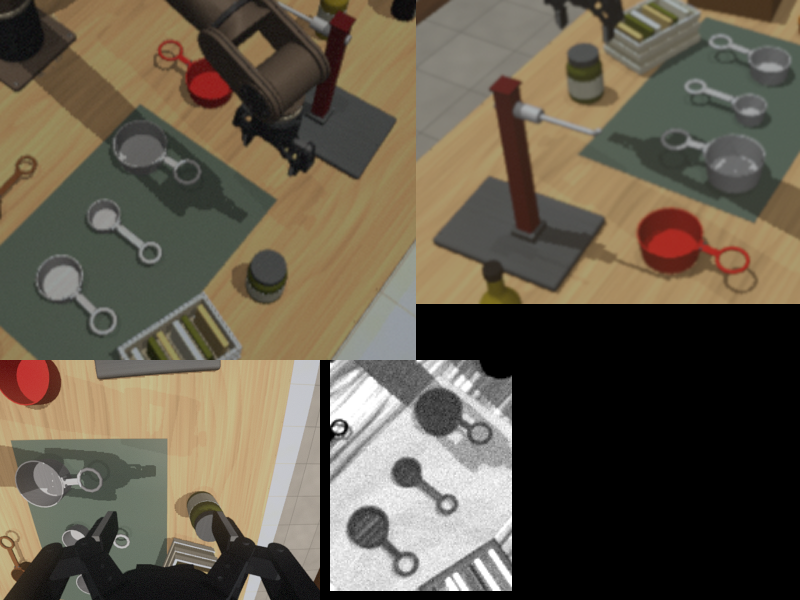

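Every row needs all seven keys. Greenness separates the steel from the mat, so the next script uses that.

```bash
python3 -m creep '[{"x":0,"y":0,"z":-20,"rx":0,"ry":0,"rz":7,"grip":1},{"x":0,"y":0,"z":-20,"rx":0,"ry":0,"rz":7,"grip":1},{"x":0,"y":0,"z":-20,"rx":0,"ry":0,"rz":7,"grip":1},{"x":0,"y":0,"z":-20,"rx":0,"ry":0,"rz":7,"grip":1},{"x":0,"y":0,"z":-20,"rx":0,"ry":0,"rz":7,"grip":1},{"x":0,"y":0,"z":-20,"rx":0,"ry":0,"rz":7,"grip":1},{"x":0,"y":0,"z":-20,"rx":0,"ry":0,"rz":7,"grip":1},{"x":0,"y":0,"z":-20,"rx":0,"ry":0,"rz":7,"grip":1},{"x":0,"y":0,"z":-20,"rx":0,"ry":0,"rz":7,"grip":1},{"x":0,"y":0,"z":0,"rx":0,"ry":0,"rz":7,"grip":1}]' 20
cat > meas.py <<'E'
import cv2,numpy as np
from h import *
def steel(im):
    f=cv2.GaussianBlur(im,(3,3),0).astype(float); g=(f[...,1]-(f[...,0]+f[...,2])/2)/f.max(2)
    return ((abs(g)<0.055)&(abs(f[...,2]-f[...,0])/f.max(2)<0.08)).astype(np.uint8)*255
E
python3 - <<'E'
from plant import ctrl, optics
import cv2, numpy as np, pickle
from meas import *
ims={n:optics.read_camera(n) for n in ("scene","side")}
pickle.dump(ims,open("ims2.pkl","wb"))
print(ctrl.get_state()["qpos"].round(3))
cups={"L":(108,.048,.0445),"M":(86,.040,.0365),"S":(64,.033,.0295)}
for n,(x0,y0,x1,y1) in {"scene":(200,225,330,390),"side":(290,210,395,330)}.items():
    c=ims[n]; m=steel(c["color"])[y0:y1,x0:x1]
    cv2.imwrite(f"pics/m_{n}.png",cv2.resize(np.hstack([c["color"][y0:y1,x0:x1],cv2.cvtColor(m,cv2.COLOR_GRAY2BGR)]),None,fx=3 if n=="side" else 2,fy=3 if n=="side" else 2))
    cn,hi=cv2.findContours(m,cv2.RETR_CCOMP,cv2.CHAIN_APPROX_NONE)
    for k,q in enumerate(cn):
        a=cv2.contourArea(q); 
        if a<20: continue
        M=cv2.moments(q); p=np.array([M["m10"]/M["m00"]+x0,M["m01"]/M["m00"]+y0])
        kind="hole" if hi[0][k][3]>=0 else "out"
        print(n,kind,round(a),cv2.boundingRect(q),p.round(1),"z.0365:",onz(c,p,.0365)[0].round(4))
    dt=cv2.distanceTransform(cv2.morphologyEx(m,cv2.MORPH_CLOSE,np.ones((3,3))),cv2.DIST_L2,5)
E
python3 - <<'E'
import cv2,numpy as np
a=cv2.imread("pics/m_scene.png");b=cv2.imread("pics/m_side.png")
b=cv2.resize(b,(280,int(b.shape[0]*280/b.shape[1])));w=np.zeros((400,800,3),np.uint8);w[:a.shape[0],:a.shape[1]]=a;w[:b.shape[0],520:]=b;cv2.imwrite("pics/m2.png",w)
E
```

```text
time: 1.13
eef_pos: [0.676, -0.0001, 0.4175]
tcp_rot: [0.985, 0.171, 0.004, 0.001]
contact_force: [-0.0, 0.1, 0.6]
opening: 1.003
finger_force: 0.0
[-0.15   0.214  1.339  0.     1.585  1.072]
scene out 88 (98, 145, 16, 20) [304.8 379.8] z.0365: [ 0.7141 -0.2817  0.0365]
scene out 214 (63, 128, 67, 37) [295.8 369.9] z.0365: [ 0.6763 -0.2761  0.0365]
scene out 985 (12, 104, 51, 51) [234.4 351.1] z.0365: [ 0.5025 -0.3452  0.0365]
scene hole 114 (48, 139, 13, 14) [254.1 370.3] z.0365: [ 0.5848 -0.3509  0.0365]
scene out 576 (44, 69, 48, 42) [265.1 313.1] z.0365: [ 0.4933 -0.2009  0.0365]
scene hole 64 (78, 98, 11, 10) [283.4 327.6] z.0365: [ 0.5666 -0.2018  0.0365]
scene out 1106 (60, 20, 56, 41) [283.2 264.7] z.0365: [ 0.4278 -0.04    0.0365]
scene hole 120 (100, 46, 14, 13) [306.6 276.9] z.0365: [ 0.514  -0.0275  0.0365]
side out 1320 (13, 70, 65, 41) [342.2 299.3] z.0365: [ 0.4216 -0.0324  0.0365]
side hole 98 (15, 72, 15, 10) [311.8 286.7] z.0365: [ 0.5235 -0.0382  0.0365]
side out 478 (28, 39, 51, 30) [348.5 263.7] z.0365: [ 0.4754 -0.1843  0.0365]
side hole 32 (30, 41, 9, 6) [324.2 253.6] z.0365: [ 0.5641 -0.1928  0.0365]
side out 636 (42, 11, 53, 33) [364.2 237.2] z.0365: [ 0.4895 -0.3313  0.0365]
side hole 40 (45, 13, 11, 6) [339.8 225.6] z.0365: [ 0.5889 -0.3519  0.0365]
side out 42 (3, 0, 31, 17) [309.5 216.6] z.0365: [ 0.7044 -0.3504  0.0365]
side out 28 (0, 0, 12, 9) [295.8 213.5] z.0365: [ 0.7552 -0.3445  0.0365]
```

View pics/m2.png

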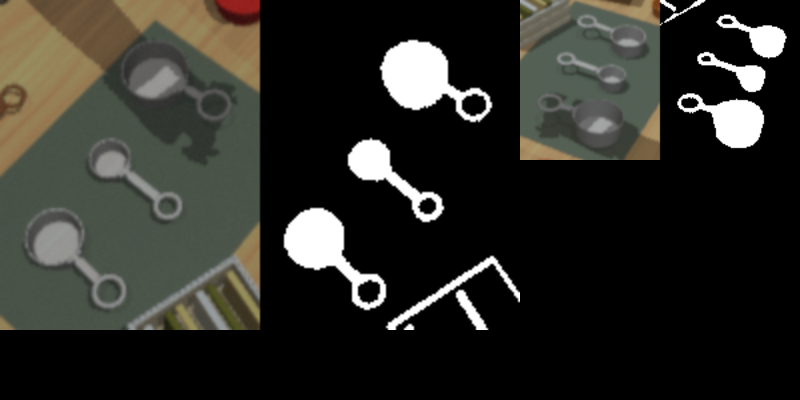

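```bash
python3 - <<'E'
import cv2, numpy as np, pickle
from meas import *
ims=pickle.load(open("ims2.pkl","rb")); sc,sd=ims["scene"],ims["side"]
E={"L":((306.6,276.9),(311.8,286.7),.0445,.0245),"M":((254.1,370.3),(339.8,225.6),.0365,.0215),"S":((283.4,327.6),(324.2,253.6),.0295,.0185)}
ms={"scene":steel(sc["color"]),"side":steel(sd["color"])}
for k,(p,q,z,r) in E.items():
    X=tri(sc,p,sd,q)[0]; a,b=onz(sc,p,z)[0],onz(sd,q,z)[0]
    print(k,"tri",X.round(4),"scene",a[:2].round(4),"side",b[:2].round(4))
    for n,c,e in (("scene",sc,a),("side",sd,b)):
        yy,xx=np.nonzero(ms[n]); P=onz(c,np.c_[xx,yy],z)[:,:2]-e[:2]; d=np.hypot(*P.T)
        h=P[(d>r+.012)&(d<r+.03)&(P[:,0]<0)&(abs(P[:,1])<.04)].mean(0); print("  ",n,"handle dir(deg) eye axis",np.degrees(np.arctan2(-h[1],-h[0])).round(1))
t=[]
for n,(x0,y0,x1,y1) in {"scene":(340,150,460,290),"side":(160,230,280,390)}.items():
    im=ims[n]["color"]; H=cv2.cvtColor(im,cv2.COLOR_BGR2HSV)
    red=(((H[...,0]<8)|(H[...,0]>172))&(H[...,1]>130)).astype(np.uint8); red[:y0]=0;red[y1:]=0;red[:,:x0]=0;red[:,x1:]=0
    ys,xs=np.nonzero(red); print(n,"red top",ys.min(),"bbox",xs.min(),xs.max(),ys.max())
    t.append(cv2.resize(im[y0:y1,x0:x1],(400,int((y1-y0)*400/120)),interpolation=cv2.INTER_CUBIC)[:534])
w=np.zeros((534,800,3),np.uint8)
for i,a in enumerate(t): w[:a.shape[0],400*i:400*i+400]=a
cv2.imwrite("pics/stand.png",w)
E
```

```text
L tri [ 0.5178 -0.0303  0.0455] scene [ 0.5167 -0.0304] side [ 0.5191 -0.0306]
   scene handle dir(deg) eye axis 6.6
   side handle dir(deg) eye axis 5.3
M tri [ 0.5866 -0.3505  0.0383] scene [ 0.5848 -0.3509] side [ 0.5887 -0.3518]
   scene handle dir(deg) eye axis -4.2
   side handle dir(deg) eye axis -5.2
S tri [ 0.5662 -0.1996  0.0313] scene [ 0.5646 -0.1998] side [ 0.5683 -0.2009]
   scene handle dir(deg) eye axis -0.5
   side handle dir(deg) eye axis -2.7
scene red top 152 bbox 385 457 242
side red top 248 bbox 197 225 344
```

View pics/stand.png

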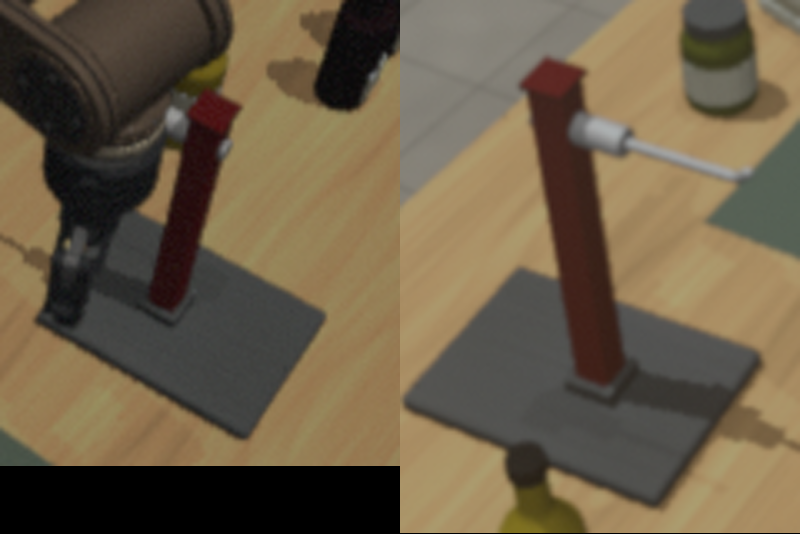

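```bash
python3 - <<'E'
import pickle,numpy as np
from h import *
ims=pickle.load(open("ims2.pkl","rb")); sc,sd=ims["scene"],ims["side"]
print("posttop",onz(sd,(205.9,252.8),.327),onz(sc,(403.9,183.6),.327),tri(sc,(403.9,183.6),sd,(205.9,252.8)))
S=onz(sd,(228.2,271.9),.285)[0];C=onz(sd,(260.0,282.8),.285)[0];T=onz(sd,(263.5,282.2),.293)[0]
print("shoulder",S,"corner",C,"tip",T,"len",np.hypot(*(T-S)[:2]),"yaw corner",np.degrees(np.arctan2(*(S-C)[[1,0]])),"yaw tip",np.degrees(np.arctan2(*(S-T)[[1,0]])))
P=onz(sd,(205.9,252.8),.327)[0]; print("yaw post-tip",np.degrees(np.arctan2(*(P-T)[[1,0]])),np.hypot(*(P-T)[:2]))
# foot corners: side px of top face corners z=.016
f=np.array([(118,268),(360,357),(258,500),(5,402)])/3.333+[160,230]
F=onz(sd,f,.016); print("foot side",F.round(3).tolist()); e=F[1]-F[0]; print([np.degrees(np.arctan2(*(F[(i+1)%4]-F[i])[[1,0]])).round(1) for i in range(4)])
g=np.array([(325,316),(245,435)])/3.333+[340,150]; G=onz(sc,g,.016); print("foot scene",G.round(3).tolist(),np.degrees(np.arctan2(*(G[1]-G[0])[[1,0]])))
E
```

```text
posttop [[0.6356067  0.25873585 0.327     ]] [[0.63945255 0.25464874 0.327     ]] [[0.63833886 0.25638134 0.32438039]]
shoulder [0.58305519 0.25115322 0.285     ] corner [0.49712443 0.24790566 0.285     ] tip [0.48588803 0.24982358 0.293     ] len 0.0971762550693453 yaw corner 2.164337232872468 yaw tip 0.7839881707191295
yaw post-tip 3.4066131843925778 0.14998369783231885
foot side [[0.777, 0.188, 0.016], [0.54, 0.175, 0.016], [0.53, 0.335, 0.016], [0.762, 0.353, 0.016]]
[np.float64(-176.9), np.float64(93.9), np.float64(4.5), np.float64(-84.6)]
foot scene [[0.772, 0.345, 0.016], [0.781, 0.183, 0.016]] -86.67190908824395
```

```bash
cat > plan.py <<'E'
import sys,numpy as np
from plant import ctrl
from scipy.spatial.transform import Rotation as R
def plan(x,y,z,yaw):
    s=ctrl.get_state(); r=R.from_quat(s["tcp_rot"]); p=s["eef_pos"]
    t=np.radians(yaw); G=R.from_matrix(np.array([[np.cos(t),np.sin(t),0],[np.sin(t),-np.cos(t),0],[0,0,-1]]))
    rv=(r.inv()*G).as_rotvec(degrees=True); d=G.inv().apply(np.array([x,y,z])-p)*1000
    print("t",round(s["time"],2),"now",p.round(4),"turn first",rv.round(1),"then tool xyz mm",d.round(1),"F",s["contact_force"].round(1),"open",round(s["opening"],3),"ff",round(s["finger_force"],1))
if __name__=="__main__": plan(*map(float,sys.argv[1:5]))
E
python3 plan.py .5175 -.0304 .0255 6
```

```text
t 1.23 now [0.6753 0.     0.4131] turn first [ 0.1 -0.2 14. ] then tool xyz mm [-160.1   13.8  387.6] F [-0.8 -0.  -0.2] open 0.999 ff 0.0
```

```bash
python3 -m creep '[{"x":0,"y":0,"z":0,"rx":0,"ry":0,"rz":7,"grip":1},{"x":0,"y":0,"z":0,"rx":0,"ry":0,"rz":7,"grip":1},{"x":-20,"y":1.7,"z":30,"rx":0,"ry":0,"rz":0,"grip":1},{"x":-20,"y":1.7,"z":30,"rx":0,"ry":0,"rz":0,"grip":1},{"x":-20,"y":1.7,"z":30,"rx":0,"ry":0,"rz":0,"grip":1},{"x":-20,"y":1.7,"z":30,"rx":0,"ry":0,"rz":0,"grip":1},{"x":-20,"y":1.7,"z":30,"rx":0,"ry":0,"rz":0,"grip":1},{"x":-20,"y":1.7,"z":30,"rx":0,"ry":0,"rz":0,"grip":1},{"x":-20,"y":1.7,"z":30,"rx":0,"ry":0,"rz":0,"grip":1},{"x":-20,"y":1.7,"z":30,"rx":0,"ry":0,"rz":0,"grip":1}]' 
python3 - <<'E'
from plant import ctrl, optics
import pickle
from meas import *
from plan import plan
ims={n:optics.read_camera(n) for n in ("scene","side","wrist")}
pickle.dump(ims,open("ims3.pkl","wb")); cv2.imwrite("pics/w3.png",ims["wrist"]["color"])
plan(.5175,-.0304,.0255,6)
E
```

```text
time: 2.07
eef_pos: [0.5152, -0.03, 0.1688]
tcp_rot: [0.999, 0.054, -0.001, -0.0]
contact_force: [0.3, -0.2, -0.4]
opening: 1.0
finger_force: 0.0
t 2.22 now [ 0.5132 -0.0294  0.1667] turn first [-0.2  0.5  0.1] then tool xyz mm [  4.2   1.5 141.2] F [ 0.8 -0.6  0.7] open 0.999 ff 0.0
```

View pics/w3.png

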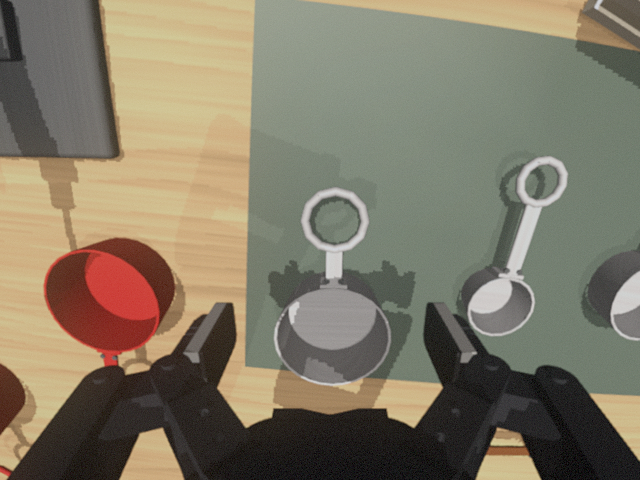

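```bash
python3 - <<'E'
import pickle
from h import *
c=pickle.load(open("ims3.pkl","rb"))["wrist"]
print(onz(c,(335,219),.0445),onz(c,(542,182),.0295))
E
python3 -m creep '[{"x":1,"y":0,"z":20,"rx":0,"ry":0,"rz":0,"grip":1},{"x":1,"y":0,"z":20,"rx":0,"ry":0,"rz":0,"grip":1},{"x":1,"y":0,"z":20,"rx":0,"ry":0,"rz":0,"grip":1},{"x":1,"y":1,"z":20,"rx":0,"ry":0,"rz":0,"grip":1},{"x":0,"y":0,"z":20,"rx":0,"ry":0,"rz":0,"grip":1},{"x":0,"y":0,"z":20,"rx":0,"ry":0,"rz":0,"grip":1},{"x":0,"y":0,"z":12,"rx":0,"ry":0,"rz":0,"grip":1},{"x":0,"y":0,"z":5,"rx":0,"ry":0,"rz":0,"grip":1},{"x":0,"y":0,"z":0,"rx":0,"ry":0,"rz":0,"grip":0.8},{"x":0,"y":0,"z":0,"rx":0,"ry":0,"rz":0,"grip":0.8}]'; python3 plan.py .5175 -.0304 .0255 6
```

```text
[[ 0.51837415 -0.03018498  0.0445    ]] [[ 0.5651499  -0.19956651  0.0295    ]]
time: 3.05
eef_pos: [0.5229, -0.0311, 0.0356]
tcp_rot: [0.999, 0.053, 0.001, 0.0]
contact_force: [-1.0, -0.1, 0.9]
opening: 0.8
finger_force: 0.0
t 3.05 now [ 0.5229 -0.0311  0.0356] turn first [ 0.  -0.1  0. ] then tool xyz mm [-5.3 -1.2 10.1] F [-1.  -0.1  0.9] open 0.8 ff 0.0
```

```bash
python3 -m creep '[{"x":-2,"y":0,"z":5,"rx":0,"ry":0,"rz":0,"grip":0.8},{"x":-1,"y":0,"z":5,"rx":0,"ry":0,"rz":0,"grip":0.75},{"x":0,"y":0,"z":2,"rx":0,"ry":0,"rz":0,"grip":0.7},{"x":0,"y":0,"z":0,"rx":0,"ry":0,"rz":0,"grip":0.64},{"x":0,"y":0,"z":0,"rx":0,"ry":0,"rz":0,"grip":0.64},{"x":0,"y":0,"z":0,"rx":0,"ry":0,"rz":0,"grip":0.64},{"x":0,"y":0,"z":0,"rx":0,"ry":0,"rz":0,"grip":0.64},{"x":0,"y":0,"z":0,"rx":0,"ry":0,"rz":0,"grip":0.64},{"x":0,"y":0,"z":0,"rx":0,"ry":0,"rz":0,"grip":0.64},{"x":0,"y":0,"z":0,"rx":0,"ry":0,"rz":0,"grip":0.64}]' 6; python3 plan.py .518 -.0304 .02 6
```

```text
time: 3.88
eef_pos: [0.5182, -0.0311, 0.0223]
tcp_rot: [0.999, 0.052, -0.0, -0.0]
contact_force: [-0.5, 0.6, -0.6]
opening: 0.635
finger_force: 8.6
t 3.88 now [ 0.5182 -0.0311  0.0223] turn first [-0.  0. -0.] then tool xyz mm [-0.2 -0.7  2.3] F [-0.5  0.6 -0.6] open 0.635 ff 8.6
```

```bash
python3 -m creep '[{"x":0,"y":0,"z":-8,"rx":0,"ry":0,"rz":0,"grip":0.64},{"x":0,"y":0,"z":-12,"rx":0,"ry":0,"rz":0,"grip":0.64},{"x":0,"y":0,"z":-16,"rx":0,"ry":0,"rz":0,"grip":0.64},{"x":0,"y":0,"z":-18,"rx":0,"ry":0,"rz":0,"grip":0.64},{"x":0,"y":0,"z":-18,"rx":0,"ry":0,"rz":0,"grip":0.64},{"x":0,"y":0,"z":-18,"rx":0,"ry":0,"rz":0,"grip":0.64},{"x":0,"y":0,"z":-18,"rx":0,"ry":0,"rz":0,"grip":0.64},{"x":0,"y":0,"z":-16,"rx":0,"ry":0,"rz":0,"grip":0.64},{"x":0,"y":0,"z":-12,"rx":0,"ry":0,"rz":0,"grip":0.64},{"x":0,"y":0,"z":-8,"rx":0,"ry":0,"rz":0,"grip":0.64}]' 
python3 - <<'E'
from plant import ctrl, optics
import pickle
from meas import *
from plan import plan
ims={n:optics.read_camera(n) for n in ("side","scene")}
w=np.hstack([cv2.resize(ims["side"]["color"][180:340,250:400],(400,427)),cv2.resize(ims["scene"]["color"][200:320,220:370],(400,320))[:427] if 0 else cv2.resize(ims["scene"]["color"][180:340,220:370],(400,427))])
cv2.imwrite("pics/l1.png",w)
plan(.44,.249,.30,3)
E
```

```text
time: 4.72
eef_pos: [0.5196, -0.0313, 0.1691]
tcp_rot: [0.999, 0.052, 0.002, 0.001]
contact_force: [2.0, 0.3, -1.0]
opening: 0.643
finger_force: 8.5
t 4.82 now [ 0.5199 -0.0314  0.1688] turn first [ 0.1 -0.3  3. ] then tool xyz mm [ -65.1 -284.2 -131.2] F [ 1.2  0.9 -2.5] open 0.644 ff 8.5
```

View pics/l1.png

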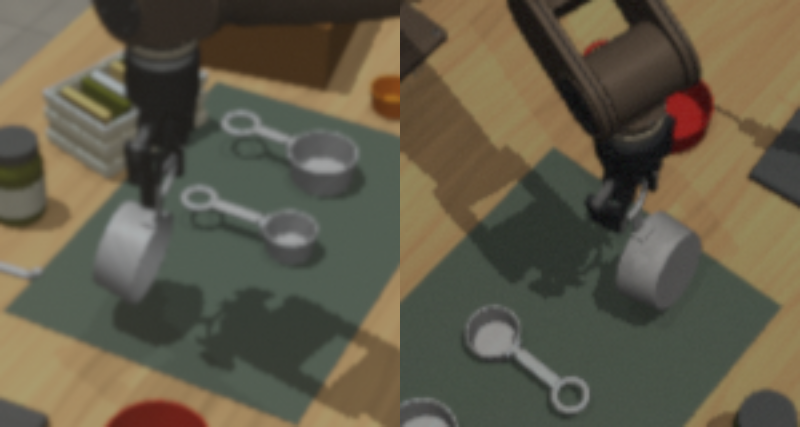

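```bash
python3 -m creep '[{"x":-6,"y":-4,"z":-10,"rx":0,"ry":0,"rz":1,"grip":0.64},{"x":-6,"y":-8,"z":-10,"rx":0,"ry":0,"rz":1,"grip":0.64},{"x":-7,"y":-12,"z":-10,"rx":0,"ry":0,"rz":1,"grip":0.64},{"x":-7,"y":-16,"z":-10,"rx":0,"ry":0,"rz":0,"grip":0.64},{"x":-7,"y":-18,"z":-10,"rx":0,"ry":0,"rz":0,"grip":0.64},{"x":-7,"y":-18,"z":-10,"rx":0,"ry":0,"rz":0,"grip":0.64},{"x":-7,"y":-18,"z":-10,"rx":0,"ry":0,"rz":0,"grip":0.64},{"x":-7,"y":-18,"z":-10,"rx":0,"ry":0,"rz":0,"grip":0.64},{"x":-6,"y":-18,"z":-10,"rx":0,"ry":0,"rz":0,"grip":0.64},{"x":-5,"y":-18,"z":-8,"rx":0,"ry":0,"rz":0,"grip":0.64}]' 
python3 -m creep '[{"x":0,"y":-18,"z":0,"rx":0,"ry":0,"rz":0,"grip":0.64},{"x":0,"y":-18,"z":0,"rx":0,"ry":0,"rz":0,"grip":0.64},{"x":0,"y":-18,"z":0,"rx":0,"ry":0,"rz":0,"grip":0.64},{"x":0,"y":-18,"z":0,"rx":0,"ry":0,"rz":0,"grip":0.64},{"x":0,"y":-18,"z":0,"rx":0,"ry":0,"rz":0,"grip":0.64},{"x":0,"y":-14,"z":0,"rx":0,"ry":0,"rz":0,"grip":0.64},{"x":0,"y":-12,"z":0,"rx":0,"ry":0,"rz":0,"grip":0.64},{"x":0,"y":-9,"z":0,"rx":0,"ry":0,"rz":0,"grip":0.64},{"x":0,"y":-6,"z":0,"rx":0,"ry":0,"rz":0,"grip":0.64},{"x":0,"y":-5,"z":0,"rx":0,"ry":0,"rz":0,"grip":0.64}]' 
python3 - <<'E'
from plant import ctrl, optics
import pickle
from meas import *
from plan import plan
ims={n:optics.read_camera(n) for n in ("side","scene","wrist")}
pickle.dump(ims,open("ims4.pkl","wb"))
cv2.imwrite("pics/a1.png",np.hstack([cv2.resize(ims["wrist"]["color"],(400,300)),cv2.resize(ims["side"]["color"][200:350,190:390],(400,300))]))
plan(.44,.2475,.266,3)
E
```

```text
time: 5.65
eef_pos: [0.444, 0.1133, 0.2637]
tcp_rot: [1.0, 0.026, -0.001, 0.0]
contact_force: [0.4, 0.7, -1.8]
opening: 0.636
finger_force: 8.4
time: 6.48
eef_pos: [0.4375, 0.2487, 0.2637]
tcp_rot: [1.0, 0.026, -0.001, 0.0]
contact_force: [-0.9, -0.2, -1.2]
opening: 0.642
finger_force: 8.3
t 6.63 now [0.438  0.2483 0.2641] turn first [0. 0. 0.] then tool xyz mm [ 2.   0.9 -1.9] F [ 0.9 -0.1 -2.4] open 0.642 ff 8.3
```

View pics/a1.png

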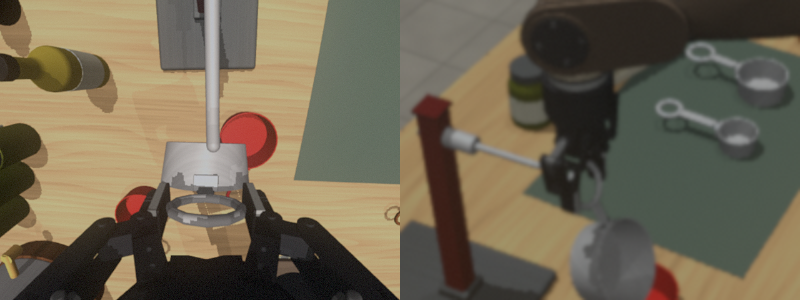

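```bash
python3 - <<'E'
import pickle
from h import *
I=pickle.load(open("ims4.pkl","rb"));c=I["wrist"]; im=c["color"].astype(int)
pts=[]
for r in range(20,240,20):
    row=im[r,300:380]; m=(abs(row[:,2]-row[:,0])<15)&(row.max(1)>90); xs=np.nonzero(m)[0]+300
    if len(xs): pts.append((xs.mean(),r)); print(r,xs.min(),xs.max(),onz(c,(xs.mean(),r),.285)[0].round(4))
print("tip",onz(c,(341,238),.295)[0].round(4))
E
```

```text
20 300 379 [0.5541 0.2519 0.285 ]
40 300 379 [0.5483 0.2518 0.285 ]
60 300 379 [0.5423 0.2521 0.285 ]
80 300 379 [0.5361 0.2522 0.285 ]
100 300 379 [0.5298 0.2524 0.285 ]
120 329 350 [0.5233 0.2507 0.285 ]
140 329 350 [0.5166 0.2503 0.285 ]
160 330 349 [0.5097 0.2499 0.285 ]
180 330 349 [0.5026 0.2494 0.285 ]
200 331 349 [0.4952 0.2488 0.285 ]
220 331 350 [0.4875 0.2481 0.285 ]
tip [0.4836 0.248  0.295 ]
```

```bash
python3 -m creep '[{"x":3,"y":1,"z":-1,"rx":0,"ry":0,"rz":0,"grip":0.64},{"x":6,"y":1,"z":-1,"rx":0,"ry":0,"rz":0,"grip":0.64},{"x":9,"y":0,"z":0,"rx":0,"ry":0,"rz":0,"grip":0.64},{"x":9,"y":0,"z":0,"rx":0,"ry":0,"rz":0,"grip":0.64},{"x":9,"y":0,"z":0,"rx":0,"ry":0,"rz":0,"grip":0.64},{"x":9,"y":0,"z":0,"rx":0,"ry":0,"rz":0,"grip":0.64},{"x":9,"y":0,"z":0,"rx":0,"ry":0,"rz":0,"grip":0.64},{"x":9,"y":0,"z":0,"rx":0,"ry":0,"rz":0,"grip":0.64},{"x":9,"y":0,"z":0,"rx":0,"ry":0,"rz":0,"grip":0.64},{"x":8,"y":0,"z":0,"rx":0,"ry":0,"rz":0,"grip":0.64}]' 
python3 -m creep '[{"x":8,"y":0,"z":0,"rx":0,"ry":0,"rz":0,"grip":0.64},{"x":7,"y":0,"z":0,"rx":0,"ry":0,"rz":0,"grip":0.64},{"x":6,"y":0,"z":0,"rx":0,"ry":0,"rz":0,"grip":0.64},{"x":5,"y":0,"z":0,"rx":0,"ry":0,"rz":0,"grip":0.64},{"x":3,"y":0,"z":0,"rx":0,"ry":0,"rz":0,"grip":0.64},{"x":2,"y":0,"z":0,"rx":0,"ry":0,"rz":0,"grip":0.64},{"x":0,"y":0,"z":0,"rx":0,"ry":0,"rz":0,"grip":0.64},{"x":0,"y":0,"z":0,"rx":0,"ry":0,"rz":0,"grip":0.64},{"x":0,"y":0,"z":0,"rx":0,"ry":0,"rz":0,"grip":0.64},{"x":0,"y":0,"z":0,"rx":0,"ry":0,"rz":0,"grip":0.64}]' 
python3 plan.py .55 .252 .248 3
```

```text
time: 7.47
eef_pos: [0.5191, 0.2506, 0.2662]
tcp_rot: [1.0, 0.026, 0.0, 0.0]
contact_force: [0.2, 0.2, -2.5]
opening: 0.645
finger_force: 8.3
time: 8.3
eef_pos: [0.5485, 0.2523, 0.2663]
tcp_rot: [1.0, 0.026, -0.0, 0.0]
contact_force: [0.2, 0.7, -2.2]
opening: 0.64
finger_force: 8.3
t 8.3 now [0.5485 0.2523 0.2663] turn first [0. 0. 0.] then tool xyz mm [ 1.5  0.3 18.3] F [ 0.2  0.7 -2.2] open 0.64 ff 8.3
```

```bash
python3 -m creep '[{"x":0,"y":0,"z":2,"rx":0,"ry":0,"rz":0,"grip":0.64},{"x":0,"y":0,"z":2,"rx":0,"ry":0,"rz":0,"grip":0.64},{"x":0,"y":0,"z":2,"rx":0,"ry":0,"rz":0,"grip":0.64},{"x":0,"y":0,"z":2,"rx":0,"ry":0,"rz":0,"grip":0.64},{"x":0,"y":0,"z":2,"rx":0,"ry":0,"rz":0,"grip":0.64},{"x":0,"y":0,"z":2,"rx":0,"ry":0,"rz":0,"grip":0.64},{"x":0,"y":0,"z":2,"rx":0,"ry":0,"rz":0,"grip":0.64},{"x":0,"y":0,"z":1,"rx":0,"ry":0,"rz":0,"grip":0.64},{"x":0,"y":0,"z":0,"rx":0,"ry":0,"rz":0,"grip":0.64},{"x":0,"y":0,"z":0,"rx":0,"ry":0,"rz":0,"grip":0.64}]' 
python3 plan.py .55 .252 .248 3
python3 -m creep '[{"x":0,"y":0,"z":1,"rx":0,"ry":0,"rz":0,"grip":0.64},{"x":0,"y":0,"z":1,"rx":0,"ry":0,"rz":0,"grip":0.64},{"x":0,"y":0,"z":0,"rx":0,"ry":0,"rz":0,"grip":0.64},{"x":0,"y":0,"z":0,"rx":0,"ry":0,"rz":0,"grip":0.64},{"x":0,"y":0,"z":0,"rx":0,"ry":0,"rz":0,"grip":0.64},{"x":0,"y":0,"z":0,"rx":0,"ry":0,"rz":0,"grip":0.64},{"x":0,"y":0,"z":0,"rx":0,"ry":0,"rz":0,"grip":0.64},{"x":0,"y":0,"z":0,"rx":0,"ry":0,"rz":0,"grip":0.64},{"x":0,"y":0,"z":0,"rx":0,"ry":0,"rz":0,"grip":0.64},{"x":0,"y":0,"z":0,"rx":0,"ry":0,"rz":0,"grip":0.64}]'
```

```text
time: 9.13
eef_pos: [0.549, 0.2522, 0.2513]
tcp_rot: [1.0, 0.026, 0.0, 0.0]
contact_force: [0.0, 0.1, -3.0]
opening: 0.641
finger_force: 8.3
t 9.13 now [0.549  0.2522 0.2513] turn first [ 0. -0. -0.] then tool xyz mm [1.  0.3 3.3] F [ 0.   0.1 -3. ] open 0.641 ff 8.3
time: 9.97
eef_pos: [0.5489, 0.2522, 0.2493]
tcp_rot: [1.0, 0.026, -0.0, 0.0]
contact_force: [0.4, -0.4, -2.5]
opening: 0.644
finger_force: 8.3
```

```bash
for i in 1 2; do python3 -m creep '[{"x":0,"y":0,"z":1,"rx":0,"ry":0,"rz":0,"grip":0.64},{"x":0,"y":0,"z":1,"rx":0,"ry":0,"rz":0,"grip":0.64},{"x":0,"y":0,"z":1,"rx":0,"ry":0,"rz":0,"grip":0.64},{"x":0,"y":0,"z":0,"rx":0,"ry":0,"rz":0,"grip":0.64},{"x":0,"y":0,"z":0,"rx":0,"ry":0,"rz":0,"grip":0.64},{"x":0,"y":0,"z":0,"rx":0,"ry":0,"rz":0,"grip":0.64},{"x":0,"y":0,"z":0,"rx":0,"ry":0,"rz":0,"grip":0.64},{"x":0,"y":0,"z":0,"rx":0,"ry":0,"rz":0,"grip":0.64},{"x":0,"y":0,"z":0,"rx":0,"ry":0,"rz":0,"grip":0.64},{"x":0,"y":0,"z":0,"rx":0,"ry":0,"rz":0,"grip":0.64}]'; done
python3 -c "
from plant import optics;import pickle
c=optics.read_camera('wrist');pickle.dump(c,open('w5.pkl','wb'))"
```

```text
time: 10.8
eef_pos: [0.55, 0.2523, 0.2485]
tcp_rot: [1.0, 0.026, 0.002, -0.0]
contact_force: [0.5, 0.4, 5.8]
opening: 0.64
finger_force: 8.5
time: 11.63
eef_pos: [0.551, 0.2526, 0.2476]
tcp_rot: [1.0, 0.026, 0.004, -0.001]
contact_force: [0.3, -0.8, 10.5]
opening: 0.641
finger_force: 8.6
```

```bash
python3 -m creep '[{"x":0,"y":0,"z":-2,"rx":0,"ry":0,"rz":0,"grip":0.64},{"x":0,"y":0,"z":-2,"rx":0,"ry":0,"rz":0,"grip":0.64},{"x":0,"y":0,"z":0,"rx":0,"ry":0,"rz":0,"grip":0.64},{"x":0,"y":0,"z":0,"rx":0,"ry":0,"rz":0,"grip":0.68},{"x":0,"y":0,"z":0,"rx":0,"ry":0,"rz":0,"grip":0.8},{"x":0,"y":0,"z":0,"rx":0,"ry":0,"rz":0,"grip":1},{"x":0,"y":0,"z":0,"rx":0,"ry":0,"rz":0,"grip":1},{"x":0,"y":0,"z":0,"rx":0,"ry":0,"rz":0,"grip":1},{"x":0,"y":0,"z":-4,"rx":0,"ry":0,"rz":0,"grip":1},{"x":0,"y":0,"z":-10,"rx":0,"ry":0,"rz":0,"grip":1}]'
python3 -m creep '[{"x":0,"y":0,"z":-20,"rx":0,"ry":0,"rz":0,"grip":1},{"x":0,"y":0,"z":-25,"rx":0,"ry":0,"rz":0,"grip":1},{"x":-10,"y":0,"z":-20,"rx":0,"ry":0,"rz":0,"grip":1},{"x":-10,"y":0,"z":0,"rx":0,"ry":0,"rz":0,"grip":1},{"x":-10,"y":0,"z":0,"rx":0,"ry":0,"rz":0,"grip":1},{"x":-10,"y":0,"z":0,"rx":0,"ry":0,"rz":0,"grip":1},{"x":-10,"y":0,"z":0,"rx":0,"ry":0,"rz":0,"grip":1},{"x":-10,"y":0,"z":0,"rx":0,"ry":0,"rz":0,"grip":1},{"x":-10,"y":0,"z":0,"rx":0,"ry":0,"rz":0,"grip":1},{"x":-10,"y":0,"z":0,"rx":0,"ry":0,"rz":0,"grip":1}]'
python3 - <<'E'
from plant import ctrl, optics
import pickle
from meas import *
from plan import plan
ims={n:optics.read_camera(n) for n in ("side","scene","wrist")}
pickle.dump(ims,open("ims6.pkl","wb"))
cv2.imwrite("pics/b1.png",np.vstack([cv2.resize(ims["wrist"]["color"],(400,300)),cv2.resize(ims["side"]["color"][230:380,180:380],(400,300))]))
plan(.565,-.2,.12,-1.5)
E
```

```text
time: 12.52
eef_pos: [0.548, 0.252, 0.2597]
tcp_rot: [1.0, 0.026, -0.002, 0.0]
contact_force: [-0.2, 0.6, -0.4]
opening: 0.993
finger_force: 0.0
time: 13.35
eef_pos: [0.4677, 0.2479, 0.3255]
tcp_rot: [1.0, 0.026, -0.001, 0.0]
contact_force: [1.1, -0.1, 0.4]
opening: 1.001
finger_force: 0.0
t 13.5 now [0.4684 0.2481 0.3264] turn first [-0.  -0.   4.5] then tool xyz mm [108.3 445.4 206.4] F [-0.1 -0.1 -0.2] open 1.003 ff 0.0
```

View pics/b1.png

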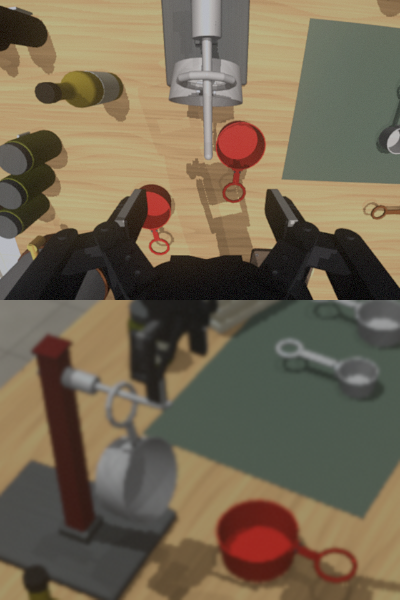

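The wrist and side views show the large scoop hanging on the hook, mouth towards the robot. Next I'll push it back to the sleeve with the fingers straddling the rod.

```bash
python3 -m creep '[{"x":0,"y":0,"z":0,"rx":0,"ry":0,"rz":0,"grip":0.25},{"x":0,"y":0,"z":0,"rx":0,"ry":0,"rz":0,"grip":0.25},{"x":0,"y":0,"z":10,"rx":0,"ry":0,"rz":0,"grip":0.25},{"x":0,"y":0,"z":17,"rx":0,"ry":0,"rz":0,"grip":0.25},{"x":0,"y":0,"z":16,"rx":0,"ry":0,"rz":0,"grip":0.25},{"x":6,"y":0,"z":10,"rx":0,"ry":0,"rz":0,"grip":0.25},{"x":12,"y":0,"z":0,"rx":0,"ry":0,"rz":0,"grip":0.25},{"x":12,"y":0,"z":0,"rx":0,"ry":0,"rz":0,"grip":0.25},{"x":12,"y":0,"z":0,"rx":0,"ry":0,"rz":0,"grip":0.25},{"x":8,"y":0,"z":0,"rx":0,"ry":0,"rz":0,"grip":0.25}]'
python3 -m creep '[{"x":4,"y":0,"z":0,"rx":0,"ry":0,"rz":0,"grip":0.25},{"x":4,"y":0,"z":0,"rx":0,"ry":0,"rz":0,"grip":0.25},{"x":4,"y":0,"z":0,"rx":0,"ry":0,"rz":0,"grip":0.25},{"x":4,"y":0,"z":0,"rx":0,"ry":0,"rz":0,"grip":0.25},{"x":4,"y":0,"z":0,"rx":0,"ry":0,"rz":0,"grip":0.25},{"x":4,"y":0,"z":0,"rx":0,"ry":0,"rz":0,"grip":0.25},{"x":4,"y":0,"z":0,"rx":0,"ry":0,"rz":0,"grip":0.25},{"x":3,"y":0,"z":0,"rx":0,"ry":0,"rz":0,"grip":0.25},{"x":2,"y":0,"z":0,"rx":0,"ry":0,"rz":0,"grip":0.25},{"x":0,"y":0,"z":0,"rx":0,"ry":0,"rz":0,"grip":0.25}]'
python3 plan.py .5647 .2531 .273 3
```

```text
time: 14.33
eef_pos: [0.5203, 0.2505, 0.2725]
tcp_rot: [1.0, 0.026, -0.0, 0.0]
contact_force: [-0.5, 0.2, -0.2]
opening: 0.252
finger_force: 0.0
time: 15.17
eef_pos: [0.5525, 0.2524, 0.2732]
tcp_rot: [1.0, 0.026, 0.0, -0.0]
contact_force: [-0.6, 0.2, 0.0]
opening: 0.249
finger_force: 0.0
t 15.17 now [0.5525 0.2524 0.2732] turn first [-0.  -0.1 -0. ] then tool xyz mm [12.2 -0.1  0.2] F [-0.6  0.2  0. ] open 0.249 ff 0.0
```

```bash
python3 -m creep '[{"x":2,"y":0,"z":0,"rx":0,"ry":0,"rz":0,"grip":0.25},{"x":2,"y":0,"z":0,"rx":0,"ry":0,"rz":0,"grip":0.25},{"x":2,"y":0,"z":0,"rx":0,"ry":0,"rz":0,"grip":0.25},{"x":2,"y":0,"z":0,"rx":0,"ry":0,"rz":0,"grip":0.25},{"x":2,"y":0,"z":0,"rx":0,"ry":0,"rz":0,"grip":0.25},{"x":0,"y":0,"z":0,"rx":0,"ry":0,"rz":0,"grip":0.25},{"x":0,"y":0,"z":0,"rx":0,"ry":0,"rz":0,"grip":0.25},{"x":0,"y":0,"z":0,"rx":0,"ry":0,"rz":0,"grip":0.25},{"x":0,"y":0,"z":0,"rx":0,"ry":0,"rz":0,"grip":0.25},{"x":0,"y":0,"z":0,"rx":0,"ry":0,"rz":0,"grip":0.25}]'
python3 -m creep '[{"x":-5,"y":0,"z":0,"rx":0,"ry":0,"rz":0,"grip":0.25},{"x":-12,"y":0,"z":0,"rx":0,"ry":0,"rz":0,"grip":0.25},{"x":-16,"y":0,"z":0,"rx":0,"ry":0,"rz":0,"grip":0.25},{"x":-16,"y":0,"z":-5,"rx":0,"ry":0,"rz":0,"grip":0.25},{"x":-16,"y":0,"z":-15,"rx":0,"ry":0,"rz":0,"grip":0.25},{"x":-10,"y":0,"z":-20,"rx":0,"ry":0,"rz":0,"grip":0.25},{"x":0,"y":0,"z":-20,"rx":0,"ry":0,"rz":0,"grip":0.3},{"x":0,"y":0,"z":-10,"rx":0,"ry":0,"rz":0,"grip":0.5},{"x":0,"y":0,"z":0,"rx":0,"ry":0,"rz":0,"grip":1},{"x":0,"y":0,"z":0,"rx":0,"ry":0,"rz":0,"grip":1}]'
python3 - <<'E'
from plant import ctrl, optics
import pickle
from meas import *
from plan import plan
ims={n:optics.read_camera(n) for n in ("side","scene","wrist")}
pickle.dump(ims,open("ims7.pkl","wb"))
# eyes of M, S again
for n,(x0,y0,x1,y1) in {"scene":(200,280,300,390),"side":(300,215,395,275)}.items():
    c=ims[n]; m=steel(c["color"])[y0:y1,x0:x1]
    cn,hi=cv2.findContours(m,cv2.RETR_CCOMP,cv2.CHAIN_APPROX_NONE)
    for k,q in enumerate(cn):
        if cv2.contourArea(q)>20 and hi[0][k][3]>=0:
            M=cv2.moments(q); print(n,M["m10"]/M["m00"]+x0,M["m01"]/M["m00"]+y0)
plan(.5866,-.351,.15,-4.5)
# ring of large in side view: column of steel around rod
im=ims["wrist"]["color"].astype(int)
plan(.5866,-.351,.018,-4.5)
E
```

```text
time: 16.0
eef_pos: [0.5618, 0.2529, 0.2735]
tcp_rot: [1.0, 0.026, -0.0, -0.0]
contact_force: [-0.7, 0.9, 1.2]
opening: 0.252
finger_force: 0.9
time: 16.83
eef_pos: [0.4873, 0.249, 0.3436]
tcp_rot: [1.0, 0.026, 0.001, -0.0]
contact_force: [0.7, 0.2, -1.4]
opening: 0.721
finger_force: 0.0
scene 253.98648648648648 370.3093093093093
scene 283.3406862745098 327.61764705882354
side 324.14427860696514 253.5771144278607
side 339.92857142857144 225.61507936507937
t 16.98 now [0.4867 0.2487 0.3413] turn first [0.1 0.2 7.5] then tool xyz mm [146.7 590.  191.3] F [-0.1 -0.1  0.6] open 0.958 ff 0.0
t 16.98 now [0.4867 0.2487 0.3413] turn first [0.1 0.2 7.5] then tool xyz mm [146.7 590.  323.3] F [-0.1 -0.1  0.6] open 0.958 ff 0.0
```

```bash
python3 - <<'E'
import pickle
from h import *
I=pickle.load(open("ims2.pkl","rb"))
print(onz(I["scene"],[(265,388),(318,355),(340,384),(285,426)],.075).round(3))
print(onz(I["side"],[(269,230),(327,205),(290,243),(305,198)],.075).round(3))
E
python3 -m creep '[{"x":0,"y":10,"z":-5,"rx":0,"ry":0,"rz":3.5,"grip":1},{"x":5,"y":20,"z":0,"rx":0,"ry":0,"rz":4,"grip":1},{"x":8,"y":30,"z":0,"rx":0,"ry":0,"rz":0,"grip":1},{"x":8,"y":34,"z":0,"rx":0,"ry":0,"rz":0,"grip":1},{"x":8,"y":34,"z":0,"rx":0,"ry":0,"rz":0,"grip":1},{"x":8,"y":34,"z":0,"rx":0,"ry":0,"rz":0,"grip":1},{"x":8,"y":34,"z":0,"rx":0,"ry":0,"rz":0,"grip":1},{"x":8,"y":34,"z":0,"rx":0,"ry":0,"rz":0,"grip":1},{"x":8,"y":34,"z":0,"rx":0,"ry":0,"rz":0,"grip":1},{"x":8,"y":34,"z":0,"rx":0,"ry":0,"rz":0,"grip":1}]'
python3 -m creep '[{"x":8,"y":34,"z":5,"rx":0,"ry":0,"rz":0,"grip":1},{"x":8,"y":34,"z":10,"rx":0,"ry":0,"rz":0,"grip":1},{"x":8,"y":34,"z":15,"rx":0,"ry":0,"rz":0,"grip":1},{"x":8,"y":34,"z":15,"rx":0,"ry":0,"rz":0,"grip":1},{"x":8,"y":34,"z":15,"rx":0,"ry":0,"rz":0,"grip":1},{"x":8,"y":34,"z":20,"rx":0,"ry":0,"rz":0,"grip":1},{"x":8,"y":30,"z":25,"rx":0,"ry":0,"rz":0,"grip":1},{"x":8,"y":26,"z":30,"rx":0,"ry":0,"rz":0,"grip":1},{"x":4,"y":0,"z":30,"rx":0,"ry":0,"rz":0,"grip":1},{"x":0,"y":0,"z":10,"rx":0,"ry":0,"rz":0,"grip":1}]'
python3 - <<'E'
import pickle
from plant import optics
from meas import *
from plan import plan
c=optics.read_camera("wrist"); pickle.dump(c,open("w8.pkl","wb"))
m=steel(c["color"]); p=proj(c,[.5866,-.351,.0365]); print("pred",p)
cn,hi=cv2.findContours(m,cv2.RETR_CCOMP,cv2.CHAIN_APPROX_NONE)
for k,q in enumerate(cn):
    if cv2.contourArea(q)>150 and hi[0][k][3]>=0:
        M=cv2.moments(q); u=(M["m10"]/M["m00"],M["m01"]/M["m00"]); print(np.round(u,1),cv2.contourArea(q),onz(c,u,.0365).round(4))
plan(.5866,-.351,.018,-4.5)
E
```

```text
[[ 0.651 -0.374  0.075]
 [ 0.706 -0.213  0.075]
 [ 0.803 -0.239  0.075]
 [ 0.757 -0.414  0.075]]
[[ 0.754 -0.174  0.075]
 [ 0.658 -0.391  0.075]
 [ 0.66  -0.147  0.075]
 [ 0.746 -0.394  0.075]]
time: 17.82
eef_pos: [0.5348, -0.055, 0.3467]
tcp_rot: [0.999, -0.039, -0.001, -0.0]
contact_force: [0.6, -1.2, -0.2]
opening: 1.0
finger_force: 0.0
time: 18.65
eef_pos: [0.5796, -0.3175, 0.1652]
tcp_rot: [0.999, -0.041, -0.005, -0.003]
contact_force: [-0.3, 0.4, -1.7]
opening: 0.998
finger_force: 0.0
pred [[370.88005112 216.09756879]]
[458.8 457.2] 154.5 [[ 0.2898 -0.4421  0.0365]]
[344.4 459.5] 536.0 [[ 0.2983 -0.3098  0.0365]]
[325.7 444.6] 281.5 [[ 0.3242 -0.2903  0.0365]]
[215.7 370.8] 185.0 [[ 0.436  -0.1873  0.0365]]
[201.4 249.8] 707.5 [[ 0.5678 -0.2013  0.0365]]
[369.3 217.6] 1248.5 [[ 0.5854 -0.3496  0.0365]]
t 18.7 now [ 0.5792 -0.3161  0.1649] turn first [-0.4  0.6 -0.1] then tool xyz mm [ 10.1  34.2 146.9] F [-0.5  0.7 -2.2] open 1.001 ff 0.0
```

```bash
python3 -m creep '[{"x":3,"y":10,"z":10,"rx":0,"ry":0,"rz":0,"grip":1},{"x":3,"y":12,"z":12,"rx":0,"ry":0,"rz":0,"grip":1},{"x":2,"y":10,"z":15,"rx":0,"ry":0,"rz":0,"grip":1},{"x":0,"y":2,"z":20,"rx":0,"ry":0,"rz":0,"grip":1},{"x":0,"y":0,"z":20,"rx":0,"ry":0,"rz":0,"grip":0.9},{"x":0,"y":0,"z":20,"rx":0,"ry":0,"rz":0,"grip":0.8},{"x":0,"y":0,"z":20,"rx":0,"ry":0,"rz":0,"grip":0.8},{"x":0,"y":0,"z":15,"rx":0,"ry":0,"rz":0,"grip":0.75},{"x":0,"y":0,"z":0,"rx":0,"ry":0,"rz":0,"grip":0.75},{"x":0,"y":0,"z":0,"rx":0,"ry":0,"rz":0,"grip":0.75}]'
python3 plan.py .586 -.3505 .016 -4.5
```

```text
time: 19.53
eef_pos: [0.5881, -0.3522, 0.0417]
tcp_rot: [0.999, -0.039, 0.0, 0.0]
contact_force: [-0.7, 0.4, -0.4]
opening: 0.75
finger_force: 0.0
t 19.53 now [ 0.5881 -0.3522  0.0417] turn first [ 0. -0.  0.] then tool xyz mm [-2.3 -1.5 25.7] F [-0.7  0.4 -0.4] open 0.75 ff 0.0
```

```bash
python3 -m creep '[{"x":-2,"y":-1.5,"z":9,"rx":0,"ry":0,"rz":0,"grip":0.75},{"x":0,"y":0,"z":9,"rx":0,"ry":0,"rz":0,"grip":0.7},{"x":0,"y":0,"z":7,"rx":0,"ry":0,"rz":0,"grip":0.65},{"x":0,"y":0,"z":0,"rx":0,"ry":0,"rz":0,"grip":0.6},{"x":0,"y":0,"z":0,"rx":0,"ry":0,"rz":0,"grip":0.57},{"x":0,"y":0,"z":0,"rx":0,"ry":0,"rz":0,"grip":0.57},{"x":0,"y":0,"z":0,"rx":0,"ry":0,"rz":0,"grip":0.57},{"x":0,"y":0,"z":0,"rx":0,"ry":0,"rz":0,"grip":0.57},{"x":0,"y":0,"z":0,"rx":0,"ry":0,"rz":0,"grip":0.57},{"x":0,"y":0,"z":0,"rx":0,"ry":0,"rz":0,"grip":0.57}]'
python3 plan.py .586 -.3505 .016 -4.5
```

```text
time: 20.37
eef_pos: [0.586, -0.3507, 0.0165]
tcp_rot: [0.999, -0.039, 0.0, 0.0]
contact_force: [-0.9, 0.9, -0.8]
opening: 0.569
finger_force: 8.3
t 20.37 now [ 0.586  -0.3507  0.0165] turn first [ 0. -0. -0.] then tool xyz mm [-0.  -0.2  0.5] F [-0.9  0.9 -0.8] open 0.569 ff 8.3
```

```bash
python3 -m creep '[{"x":0,"y":0,"z":-8,"rx":0,"ry":0,"rz":0,"grip":0.57},{"x":0,"y":0,"z":-12,"rx":0,"ry":0,"rz":0,"grip":0.57},{"x":0,"y":0,"z":-16,"rx":0,"ry":0,"rz":0,"grip":0.57},{"x":0,"y":0,"z":-18,"rx":0,"ry":0,"rz":0,"grip":0.57},{"x":0,"y":0,"z":-18,"rx":0,"ry":0,"rz":0,"grip":0.57},{"x":0,"y":0,"z":-18,"rx":0,"ry":0,"rz":0,"grip":0.57},{"x":-2,"y":0,"z":-18,"rx":0,"ry":0,"rz":0,"grip":0.57},{"x":-4,"y":0,"z":-18,"rx":0,"ry":0,"rz":0,"grip":0.57},{"x":-6,"y":-3,"z":-18,"rx":0,"ry":0,"rz":0,"grip":0.57},{"x":-8,"y":-8,"z":-18,"rx":0,"ry":0,"rz":0,"grip":0.57}]'
python3 -m creep '[{"x":-8,"y":-14,"z":-18,"rx":0,"ry":0,"rz":-2,"grip":0.57},{"x":-8,"y":-20,"z":-18,"rx":0,"ry":0,"rz":-2,"grip":0.57},{"x":-8,"y":-25,"z":-18,"rx":0,"ry":0,"rz":-2,"grip":0.57},{"x":-8,"y":-30,"z":-15,"rx":0,"ry":0,"rz":-2,"grip":0.57},{"x":-8,"y":-30,"z":-10,"rx":0,"ry":0,"rz":0,"grip":0.57},{"x":-8,"y":-30,"z":-8,"rx":0,"ry":0,"rz":0,"grip":0.57},{"x":-8,"y":-30,"z":-4,"rx":0,"ry":0,"rz":0,"grip":0.57},{"x":-8,"y":-30,"z":0,"rx":0,"ry":0,"rz":0,"grip":0.57},{"x":-8,"y":-30,"z":0,"rx":0,"ry":0,"rz":0,"grip":0.57},{"x":-8,"y":-30,"z":0,"rx":0,"ry":0,"rz":0,"grip":0.57}]'
python3 plan.py .435 .245 .268 3.5
```

```text
time: 21.2
eef_pos: [0.5674, -0.3391, 0.1816]
tcp_rot: [0.999, -0.04, 0.002, 0.001]
contact_force: [1.4, -0.2, -1.8]
opening: 0.571
finger_force: 8.2
time: 22.03
eef_pos: [0.4769, -0.0703, 0.2715]
tcp_rot: [1.0, 0.03, 0.002, 0.001]
contact_force: [0.7, -0.2, -2.3]
opening: 0.575
finger_force: 8.2
t 22.03 now [ 0.4769 -0.0703  0.2715] turn first [ 0.1 -0.2 -0. ] then tool xyz mm [ -22.6 -317.3    3.5] F [ 0.7 -0.2 -2.3] open 0.575 ff 8.2
```

```bash
python3 -m creep '[{"x":-6,"y":-30,"z":0,"rx":0,"ry":0,"rz":0,"grip":0.57},{"x":-5,"y":-30,"z":0,"rx":0,"ry":0,"rz":0,"grip":0.57},{"x":-4,"y":-30,"z":0,"rx":0,"ry":0,"rz":0,"grip":0.57},{"x":-3,"y":-30,"z":0,"rx":0,"ry":0,"rz":0,"grip":0.57},{"x":-2,"y":-30,"z":0,"rx":0,"ry":0,"rz":0,"grip":0.57},{"x":-1,"y":-30,"z":0,"rx":0,"ry":0,"rz":0,"grip":0.57},{"x":0,"y":-30,"z":0,"rx":0,"ry":0,"rz":0,"grip":0.57},{"x":0,"y":-28,"z":0,"rx":0,"ry":0,"rz":0,"grip":0.57},{"x":0,"y":-24,"z":0,"rx":0,"ry":0,"rz":0,"grip":0.57},{"x":0,"y":-20,"z":0,"rx":0,"ry":0,"rz":0,"grip":0.57}]'
python3 plan.py .435 .245 .268 3.5
```

```text
time: 22.87
eef_pos: [0.4387, 0.2105, 0.2714]
tcp_rot: [1.0, 0.031, 0.001, -0.001]
contact_force: [0.2, -1.0, -2.2]
opening: 0.573
finger_force: 8.2
t 22.87 now [0.4387 0.2105 0.2714] turn first [-0.1 -0.2  0.1] then tool xyz mm [ -1.6 -34.7   3.4] F [ 0.2 -1.  -2.2] open 0.573 ff 8.2
```

```bash
python3 -m creep '[{"x":0,"y":-14,"z":1,"rx":0,"ry":0,"rz":0,"grip":0.57},{"x":0,"y":-10,"z":1,"rx":0,"ry":0,"rz":0,"grip":0.57},{"x":0,"y":-7,"z":1,"rx":0,"ry":0,"rz":0,"grip":0.57},{"x":0,"y":-4,"z":0,"rx":0,"ry":0,"rz":0,"grip":0.57},{"x":0,"y":0,"z":0,"rx":0,"ry":0,"rz":0,"grip":0.57},{"x":0,"y":0,"z":0,"rx":0,"ry":0,"rz":0,"grip":0.57},{"x":0,"y":0,"z":0,"rx":0,"ry":0,"rz":0,"grip":0.57},{"x":0,"y":0,"z":0,"rx":0,"ry":0,"rz":0,"grip":0.57},{"x":0,"y":0,"z":0,"rx":0,"ry":0,"rz":0,"grip":0.57},{"x":0,"y":0,"z":0,"rx":0,"ry":0,"rz":0,"grip":0.57}]'
cat > look.py <<'E'
import pickle,sys
from plant import optics
from meas import *
from plan import plan
c=optics.read_camera("wrist"); s=optics.read_camera("side"); pickle.dump((c,s),open(sys.argv[1],"wb"))
im=c["color"].astype(int)
for r in range(100,260,15):
    row=im[r,290:390]; m=((abs(row[:,2]-row[:,0])<14)&(row.max(1)>85)).astype(np.uint8)
    xs=np.nonzero(m)[0]+290
    if len(xs): print(r,len(xs),xs.min(),xs.max(),onz(c,(xs.mean(),r),.285)[0].round(4))
E
python3 look.py w9.pkl; python3 plan.py .523 .2505 .268 3.5
```

```text
time: 23.7
eef_pos: [0.4373, 0.2432, 0.2664]
tcp_rot: [1.0, 0.03, 0.0, 0.0]
contact_force: [-0.3, -0.9, -1.9]
opening: 0.573
finger_force: 8.2
100 100 290 389 [0.5295 0.2462 0.285 ]
115 22 315 336 [0.5242 0.2508 0.285 ]
130 21 316 336 [0.5192 0.2503 0.285 ]
145 21 316 336 [0.514 0.25  0.285]
160 21 316 336 [0.5087 0.2497 0.285 ]
175 20 317 336 [0.5032 0.2492 0.285 ]
190 20 317 336 [0.4976 0.2489 0.285 ]
205 20 317 336 [0.4919 0.2486 0.285 ]
220 82 290 381 [0.4862 0.2446 0.285 ]
235 94 290 383 [0.4801 0.244  0.285 ]
250 95 290 384 [0.4738 0.2434 0.285 ]
t 23.8 now [0.4372 0.2433 0.2663] turn first [ 0.  0. -0.] then tool xyz mm [86.1 -1.9 -1.7] F [-0.3 -0.1 -2.2] open 0.572 ff 8.2
```

```bash
python3 -m creep '[{"x":4,"y":-1,"z":-1,"rx":0,"ry":0,"rz":0,"grip":0.57},{"x":8,"y":-1,"z":-1,"rx":0,"ry":0,"rz":0,"grip":0.57},{"x":11,"y":0,"z":0,"rx":0,"ry":0,"rz":0,"grip":0.57},{"x":12,"y":0,"z":0,"rx":0,"ry":0,"rz":0,"grip":0.57},{"x":12,"y":0,"z":0,"rx":0,"ry":0,"rz":0,"grip":0.57},{"x":12,"y":0,"z":0,"rx":0,"ry":0,"rz":0,"grip":0.57},{"x":10,"y":0,"z":0,"rx":0,"ry":0,"rz":0,"grip":0.57},{"x":8,"y":0,"z":0,"rx":0,"ry":0,"rz":0,"grip":0.57},{"x":6,"y":0,"z":0,"rx":0,"ry":0,"rz":0,"grip":0.57},{"x":3,"y":0,"z":0,"rx":0,"ry":0,"rz":0,"grip":0.57}]'
python3 -m creep '[{"x":0,"y":0,"z":0,"rx":0,"ry":0,"rz":0,"grip":0.57},{"x":0,"y":0,"z":0,"rx":0,"ry":0,"rz":0,"grip":0.57},{"x":0,"y":0,"z":2,"rx":0,"ry":0,"rz":0,"grip":0.57},{"x":0,"y":0,"z":2,"rx":0,"ry":0,"rz":0,"grip":0.57},{"x":0,"y":0,"z":2,"rx":0,"ry":0,"rz":0,"grip":0.57},{"x":0,"y":0,"z":2,"rx":0,"ry":0,"rz":0,"grip":0.57},{"x":0,"y":0,"z":2,"rx":0,"ry":0,"rz":0,"grip":0.57},{"x":0,"y":0,"z":2,"rx":0,"ry":0,"rz":0,"grip":0.57},{"x":0,"y":0,"z":1,"rx":0,"ry":0,"rz":0,"grip":0.57},{"x":0,"y":0,"z":0,"rx":0,"ry":0,"rz":0,"grip":0.57}]'
python3 plan.py .523 .2505 .252 3.5
```

```text
time: 24.63
eef_pos: [0.5237, 0.2507, 0.268]
tcp_rot: [1.0, 0.03, -0.0, 0.0]
contact_force: [-0.1, -1.3, -1.2]
opening: 0.572
finger_force: 8.2
time: 25.47
eef_pos: [0.5227, 0.2507, 0.2549]
tcp_rot: [1.0, 0.031, -0.0, 0.0]
contact_force: [0.1, 0.2, -1.0]
opening: 0.569
finger_force: 8.2
t 25.47 now [0.5227 0.2507 0.2549] turn first [ 0.  0. -0.] then tool xyz mm [0.3 0.2 2.9] F [ 0.1  0.2 -1. ] open 0.569 ff 8.2
```

```bash
python3 -m creep '[{"x":0,"y":0,"z":1,"rx":0,"ry":0,"rz":0,"grip":0.57},{"x":0,"y":0,"z":1,"rx":0,"ry":0,"rz":0,"grip":0.57},{"x":0,"y":0,"z":1,"rx":0,"ry":0,"rz":0,"grip":0.57},{"x":0,"y":0,"z":1,"rx":0,"ry":0,"rz":0,"grip":0.57},{"x":0,"y":0,"z":0,"rx":0,"ry":0,"rz":0,"grip":0.57},{"x":0,"y":0,"z":0,"rx":0,"ry":0,"rz":0,"grip":0.57},{"x":0,"y":0,"z":0,"rx":0,"ry":0,"rz":0,"grip":0.57},{"x":0,"y":0,"z":0,"rx":0,"ry":0,"rz":0,"grip":0.57},{"x":0,"y":0,"z":0,"rx":0,"ry":0,"rz":0,"grip":0.57},{"x":0,"y":0,"z":0,"rx":0,"ry":0,"rz":0,"grip":0.57}]'
```

```text
time: 26.3
eef_pos: [0.5229, 0.2508, 0.2516]
tcp_rot: [1.0, 0.031, 0.0, -0.0]
contact_force: [0.2, 0.1, 0.6]
opening: 0.569
finger_force: 8.2
```

```bash
python3 -m creep '[{"x":0,"y":0,"z":0,"rx":0,"ry":0,"rz":0,"grip":0.6},{"x":0,"y":0,"z":0,"rx":0,"ry":0,"rz":0,"grip":0.7},{"x":0,"y":0,"z":0,"rx":0,"ry":0,"rz":0,"grip":0.85},{"x":0,"y":0,"z":0,"rx":0,"ry":0,"rz":0,"grip":1},{"x":0,"y":0,"z":0,"rx":0,"ry":0,"rz":0,"grip":1},{"x":0,"y":0,"z":-8,"rx":0,"ry":0,"rz":0,"grip":1},{"x":0,"y":0,"z":-18,"rx":0,"ry":0,"rz":0,"grip":1},{"x":0,"y":0,"z":-25,"rx":0,"ry":0,"rz":0,"grip":1},{"x":-6,"y":0,"z":-20,"rx":0,"ry":0,"rz":0,"grip":1},{"x":-12,"y":0,"z":-5,"rx":0,"ry":0,"rz":0,"grip":1}]'
python3 -m creep '[{"x":-14,"y":0,"z":0,"rx":0,"ry":0,"rz":0,"grip":1},{"x":-12,"y":0,"z":0,"rx":0,"ry":0,"rz":0,"grip":0.25},{"x":-6,"y":0,"z":0,"rx":0,"ry":0,"rz":0,"grip":0.25},{"x":0,"y":0,"z":0,"rx":0,"ry":0,"rz":0,"grip":0.25},{"x":0,"y":0,"z":0,"rx":0,"ry":0,"rz":0,"grip":0.25},{"x":0,"y":0,"z":8,"rx":0,"ry":0,"rz":0,"grip":0.25},{"x":0,"y":0,"z":14,"rx":0,"ry":0,"rz":0,"grip":0.25},{"x":0,"y":0,"z":14,"rx":0,"ry":0,"rz":0,"grip":0.25},{"x":0,"y":0,"z":10,"rx":0,"ry":0,"rz":0,"grip":0.25},{"x":0,"y":0,"z":5,"rx":0,"ry":0,"rz":0,"grip":0.25}]'
python3 plan.py .4735 .2475 .273 3.5
python3 -c "
from plant import optics;import pickle
pickle.dump({n:optics.read_camera(n) for n in('side','scene')},open('m1.pkl','wb'))"
```

```text
time: 27.13
eef_pos: [0.5068, 0.25, 0.3326]
tcp_rot: [1.0, 0.03, 0.004, -0.001]
contact_force: [0.4, -1.1, 0.3]
opening: 1.001
finger_force: 0.0
time: 27.97
eef_pos: [0.4724, 0.2474, 0.2736]
tcp_rot: [1.0, 0.03, -0.002, 0.001]
contact_force: [-0.1, 0.9, 0.1]
opening: 0.251
finger_force: 0.0
t 27.97 now [0.4724 0.2474 0.2736] turn first [ 0.1  0.2 -0. ] then tool xyz mm [ 1.1 -0.1  0.6] F [-0.1  0.9  0.1] open 0.251 ff 0.0
```

```bash
cat > ringchk.py <<'E'
import sys,pickle
from meas import *
c=pickle.load(open(sys.argv[1],"rb"))["side"]
for x in (.58,.572,.565,.55,.523): print(x,proj(c,[[x,.25+.065*(x-.523),.2925],[x,.25,.27]]).round(1).tolist())
x0,y0,x1,y1=205,250,290,340
m=steel(c["color"])[y0:y1,x0:x1]
for r in range(0,60,2): print(r+y0,"".join("#" if v else "." for v in m[r]))
E
python3 ringchk.py m1.pkl
```

```text
0.58 [[228.3, 270.5], [230.2, 276.9]]
0.572 [[231.3, 271.4], [233.0, 278.0]]
0.565 [[233.9, 272.2], [235.5, 278.9]]
0.55 [[239.5, 274.0], [240.8, 281.0]]
0.523 [[249.7, 277.2], [250.5, 284.7]]
250 ...........................................................................#.........
252 ..........................................................................#..........
254 .....................................................................................
256 .....................................................................................
258 .....................................................................................
260 ..................................................######.............................
262 ..................................................#####..............................
264 .........#........................................#####..............................
266 .......##########.................................####...............................
268 .......###############...........................####................................
270 ...
[... 1092 characters left out ...]
...............###..........#######............#......................
296 ..........................#########################..................................
298 ......................##############################.................................
300 ....................###############################..................................
302 .................##################################..................................
304 ................####################################.................................
306 ...............#############################################.........................
308 ..............#################################################......................
```

```bash
python3 -m creep '[{"x":6,"y":0,"z":0,"rx":0,"ry":0,"rz":0,"grip":0.25},{"x":9,"y":0,"z":0,"rx":0,"ry":0,"rz":0,"grip":0.25},{"x":8,"y":0,"z":0,"rx":0,"ry":0,"rz":0,"grip":0.25},{"x":5,"y":0,"z":0,"rx":0,"ry":0,"rz":0,"grip":0.25},{"x":5,"y":0,"z":0,"rx":0,"ry":0,"rz":0,"grip":0.25},{"x":5,"y":0,"z":0,"rx":0,"ry":0,"rz":0,"grip":0.25},{"x":5,"y":0,"z":0,"rx":0,"ry":0,"rz":0,"grip":0.25},{"x":5,"y":0,"z":0,"rx":0,"ry":0,"rz":0,"grip":0.25},{"x":5,"y":0,"z":0,"rx":0,"ry":0,"rz":0,"grip":0.25},{"x":5,"y":0,"z":0,"rx":0,"ry":0,"rz":0,"grip":0.25}]'
python3 -m creep '[{"x":4,"y":0,"z":0,"rx":0,"ry":0,"rz":0,"grip":0.25},{"x":4,"y":0,"z":0,"rx":0,"ry":0,"rz":0,"grip":0.25},{"x":4,"y":0,"z":0,"rx":0,"ry":0,"rz":0,"grip":0.25},{"x":4,"y":0,"z":0,"rx":0,"ry":0,"rz":0,"grip":0.25},{"x":3,"y":0,"z":0,"rx":0,"ry":0,"rz":0,"grip":0.25},{"x":2,"y":0,"z":0,"rx":0,"ry":0,"rz":0,"grip":0.25},{"x":2,"y":0,"z":0,"rx":0,"ry":0,"rz":0,"grip":0.25},{"x":2,"y":0,"z":0,"rx":0,"ry":0,"rz":0,"grip":0.25},{"x":0,"y":0,"z":0,"rx":0,"ry":0,"rz":0,"grip":0.25},{"x":0,"y":0,"z":0,"rx":0,"ry":0,"rz":0,"grip":0.25}]'
python3 plan.py .558 .2525 .273 3.5
```

```text
time: 28.9
eef_pos: [0.5312, 0.2513, 0.2761]
tcp_rot: [1.0, 0.031, -0.0, 0.0]
contact_force: [-0.8, 0.2, -1.1]
opening: 0.252
finger_force: 0.4
time: 29.73
eef_pos: [0.5553, 0.2527, 0.2761]
tcp_rot: [1.0, 0.031, -0.001, 0.0]
contact_force: [-3.3, -0.6, 0.0]
opening: 0.251
finger_force: 1.7
t 29.73 now [0.5553 0.2527 0.2761] turn first [0.  0.1 0. ] then tool xyz mm [2.7 0.4 3.1] F [-3.3 -0.6  0. ] open 0.251 ff 1.7
```

```bash
python3 -m creep '[{"x":-5,"y":0,"z":0,"rx":0,"ry":0,"rz":0,"grip":0.25},{"x":-12,"y":0,"z":0,"rx":0,"ry":0,"rz":0,"grip":0.25},{"x":-18,"y":0,"z":0,"rx":0,"ry":0,"rz":0,"grip":0.25},{"x":-20,"y":0,"z":-5,"rx":0,"ry":0,"rz":0,"grip":0.25},{"x":-15,"y":0,"z":-20,"rx":0,"ry":0,"rz":0,"grip":0.25},{"x":0,"y":0,"z":-30,"rx":0,"ry":0,"rz":0,"grip":0.25},{"x":0,"y":5,"z":-25,"rx":0,"ry":0,"rz":0,"grip":0.5},{"x":5,"y":15,"z":0,"rx":0,"ry":0,"rz":0,"grip":1},{"x":5,"y":25,"z":0,"rx":0,"ry":0,"rz":2,"grip":1},{"x":5,"y":34,"z":0,"rx":0,"ry":0,"rz":3,"grip":1}]'
python3 -c "
from plant import optics;import pickle
pickle.dump({n:optics.read_camera(n) for n in('side','scene','wrist')},open('m2.pkl','wb'))"
python3 ringchk.py m2.pkl | tail -31 | head -18
python3 plan.py .5655 -.2 .012 -1.5
```

```text
time: 30.57
eef_pos: [0.5051, 0.171, 0.3578]
tcp_rot: [1.0, -0.012, 0.003, -0.001]
contact_force: [0.9, -1.4, 0.8]
opening: 0.806
finger_force: 0.0
0.523 [[249.7, 277.2], [250.5, 284.7]]
250 .....................................................................................
252 .....................................................................................
254 .....................................................................................
256 .....................................................................................
258 .....................................................................................
260 .....................................................................................
262 .....................................................................................
264 .........#...........................................................................
266 .......#########.....................................................................
268 ......################...............................................................
270 .......#######################.......................................................
272 ........####################...#.....................................................
274 ................##################...................................................
276 ....................#####......######................................................
278 ....................####.........#.....####..........................................
280 ....................####.........#...........#####...................................
282 .....................###........#..................##########........................
t 30.72 now [0.5052 0.1689 0.3569] turn first [-0.  -0.2 -0.2] then tool xyz mm [ 69.9 367.2 344.9] F [-0.7  0.   0.2] open 0.994 ff 0.0
```

```bash
python3 -m creep '[{"x":6,"y":36,"z":0,"rx":0,"ry":0,"rz":0,"grip":1},{"x":6,"y":36,"z":5,"rx":0,"ry":0,"rz":0,"grip":1},{"x":7,"y":36,"z":10,"rx":0,"ry":0,"rz":0,"grip":1},{"x":7,"y":35,"z":15,"rx":0,"ry":0,"rz":0,"grip":1},{"x":7,"y":35,"z":18,"rx":0,"ry":0,"rz":0,"grip":1},{"x":7,"y":35,"z":18,"rx":0,"ry":0,"rz":0,"grip":1},{"x":7,"y":35,"z":18,"rx":0,"ry":0,"rz":0,"grip":1},{"x":7,"y":35,"z":18,"rx":0,"ry":0,"rz":0,"grip":1},{"x":7,"y":34,"z":20,"rx":0,"ry":0,"rz":0,"grip":1},{"x":7,"y":30,"z":25,"rx":0,"ry":0,"rz":0,"grip":1}]'
python3 -c "
from plan import plan
plan(.5655,-.2,.012,-1.5)"
```

```text
time: 31.55
eef_pos: [0.5649, -0.18, 0.2101]
tcp_rot: [1.0, -0.013, 0.002, 0.001]
contact_force: [0.3, -0.4, 0.6]
opening: 0.998
finger_force: 0.0
t 31.55 now [ 0.5649 -0.18    0.2101] turn first [ 0.1 -0.3  0. ] then tool xyz mm [  1.1  20.  198.1] F [ 0.3 -0.4  0.6] open 0.998 ff 0.0
```

```bash
python3 -m creep '[{"x":0,"y":12,"z":30,"rx":0,"ry":0,"rz":0,"grip":1},{"x":0,"y":4,"z":30,"rx":0,"ry":0,"rz":0,"grip":1},{"x":0,"y":0,"z":20,"rx":0,"ry":0,"rz":0,"grip":1},{"x":0,"y":0,"z":10,"rx":0,"ry":0,"rz":0,"grip":1},{"x":0,"y":0,"z":0,"rx":0,"ry":0,"rz":0,"grip":1},{"x":0,"y":0,"z":0,"rx":0,"ry":0,"rz":0,"grip":1},{"x":0,"y":0,"z":0,"rx":0,"ry":0,"rz":0,"grip":1},{"x":0,"y":0,"z":0,"rx":0,"ry":0,"rz":0,"grip":1},{"x":0,"y":0,"z":0,"rx":0,"ry":0,"rz":0,"grip":1},{"x":0,"y":0,"z":0,"rx":0,"ry":0,"rz":0,"grip":1}]'
python3 - <<'E'
import pickle
from plant import optics
from meas import *
from plan import plan
c=optics.read_camera("wrist"); pickle.dump(c,open("w10.pkl","wb"))
m=steel(c["color"]); print("pred",proj(c,[.5655,-.2,.0295]))
cn,hi=cv2.findContours(m,cv2.RETR_CCOMP,cv2.CHAIN_APPROX_NONE)
for k,q in enumerate(cn):
    if cv2.contourArea(q)>400 and hi[0][k][3]>=0:
        M=cv2.moments(q); u=(M["m10"]/M["m00"],M["m01"]/M["m00"]); print(np.round(u,1),cv2.contourArea(q),onz(c,u,.0295).round(4))
plan(.5655,-.2,.012,-1.5)
E
```

```text
time: 32.38
eef_pos: [0.5637, -0.1945, 0.1208]
tcp_rot: [1.0, -0.013, 0.001, 0.001]
contact_force: [-0.4, 0.7, 0.1]
opening: 0.994
finger_force: 0.0
pred [[338.19459091 241.06504803]]
[402.  454.6] 570.0 [[ 0.3425 -0.2587  0.0295]]
[336.3 241.3] 1083.0 [[ 0.5654 -0.1986  0.0295]]
t 32.43 now [ 0.5635 -0.1944  0.1204] turn first [ 0.  -0.1  0. ] then tool xyz mm [  2.2   5.5 108.4] F [0.2 0.4 0.6] open 1.004 ff 0.0
```

```bash
python3 -m creep '[{"x":1,"y":2,"z":12,"rx":0,"ry":0,"rz":0,"grip":0.9},{"x":1,"y":2,"z":18,"rx":0,"ry":0,"rz":0,"grip":0.8},{"x":0,"y":0.5,"z":20,"rx":0,"ry":0,"rz":0,"grip":0.75},{"x":0,"y":0,"z":20,"rx":0,"ry":0,"rz":0,"grip":0.7},{"x":0,"y":0,"z":18,"rx":0,"ry":0,"rz":0,"grip":0.7},{"x":0,"y":0,"z":11,"rx":0,"ry":0,"rz":0,"grip":0.7},{"x":0,"y":0,"z":4,"rx":0,"ry":0,"rz":0,"grip":0.7},{"x":0,"y":0,"z":0,"rx":0,"ry":0,"rz":0,"grip":0.7},{"x":0,"y":0,"z":0,"rx":0,"ry":0,"rz":0,"grip":0.7},{"x":0,"y":0,"z":0,"rx":0,"ry":0,"rz":0,"grip":0.7}]'
python3 plan.py .5655 -.1993 .012 -1.5
```

```text
time: 33.27
eef_pos: [0.5659, -0.1994, 0.0177]
tcp_rot: [1.0, -0.013, 0.001, 0.001]
contact_force: [0.4, -0.4, 0.3]
opening: 0.699
finger_force: 0.0
t 33.27 now [ 0.5659 -0.1994  0.0177] turn first [ 0.1 -0.1  0. ] then tool xyz mm [-0.4 -0.1  5.7] F [ 0.4 -0.4  0.3] open 0.699 ff 0.0
```

```bash
python3 -m creep '[{"x":0,"y":0,"z":3,"rx":0,"ry":0,"rz":0,"grip":0.65},{"x":0,"y":0,"z":3,"rx":0,"ry":0,"rz":0,"grip":0.58},{"x":0,"y":0,"z":0,"rx":0,"ry":0,"rz":0,"grip":0.53},{"x":0,"y":0,"z":0,"rx":0,"ry":0,"rz":0,"grip":0.5},{"x":0,"y":0,"z":0,"rx":0,"ry":0,"rz":0,"grip":0.5},{"x":0,"y":0,"z":0,"rx":0,"ry":0,"rz":0,"grip":0.5},{"x":0,"y":0,"z":0,"rx":0,"ry":0,"rz":0,"grip":0.5},{"x":0,"y":0,"z":0,"rx":0,"ry":0,"rz":0,"grip":0.5},{"x":0,"y":0,"z":0,"rx":0,"ry":0,"rz":0,"grip":0.5},{"x":0,"y":0,"z":0,"rx":0,"ry":0,"rz":0,"grip":0.5}]'
```

```text
time: 34.1
eef_pos: [0.5648, -0.1988, 0.0103]
tcp_rot: [1.0, -0.013, -0.0, -0.0]
contact_force: [-0.4, -0.3, 0.4]
opening: 0.501
finger_force: 7.8
```

```bash
python3 -m creep '[{"x":0,"y":0,"z":-8,"rx":0,"ry":0,"rz":0,"grip":0.5},{"x":0,"y":0,"z":-12,"rx":0,"ry":0,"rz":0,"grip":0.5},{"x":0,"y":0,"z":-16,"rx":0,"ry":0,"rz":0,"grip":0.5},{"x":0,"y":0,"z":-18,"rx":0,"ry":0,"rz":0,"grip":0.5},{"x":0,"y":0,"z":-18,"rx":0,"ry":0,"rz":0,"grip":0.5},{"x":0,"y":0,"z":-18,"rx":0,"ry":0,"rz":0,"grip":0.5},{"x":-2,"y":0,"z":-18,"rx":0,"ry":0,"rz":0,"grip":0.5},{"x":-4,"y":0,"z":-18,"rx":0,"ry":0,"rz":0,"grip":0.5},{"x":-6,"y":-3,"z":-18,"rx":0,"ry":0,"rz":0,"grip":0.5},{"x":-8,"y":-8,"z":-18,"rx":0,"ry":0,"rz":0,"grip":0.5}]'
python3 -m creep '[{"x":-8,"y":-14,"z":-18,"rx":0,"ry":0,"rz":-2,"grip":0.5},{"x":-9,"y":-20,"z":-18,"rx":0,"ry":0,"rz":-2,"grip":0.5},{"x":-9,"y":-25,"z":-18,"rx":0,"ry":0,"rz":-1,"grip":0.5},{"x":-9,"y":-30,"z":-15,"rx":0,"ry":0,"rz":0,"grip":0.5},{"x":-9,"y":-30,"z":-12,"rx":0,"ry":0,"rz":0,"grip":0.5},{"x":-9,"y":-30,"z":-8,"rx":0,"ry":0,"rz":0,"grip":0.5},{"x":-9,"y":-30,"z":-4,"rx":0,"ry":0,"rz":0,"grip":0.5},{"x":-9,"y":-30,"z":0,"rx":0,"ry":0,"rz":0,"grip":0.5},{"x":-9,"y":-30,"z":0,"rx":0,"ry":0,"rz":0,"grip":0.5},{"x":-8,"y":-30,"z":0,"rx":0,"ry":0,"rz":0,"grip":0.5}]'
python3 plan.py .435 .245 .27 3.5
```

```text
time: 34.93
eef_pos: [0.5455, -0.1881, 0.1747]
tcp_rot: [1.0, -0.013, 0.001, 0.001]
contact_force: [0.9, -0.2, -1.0]
opening: 0.506
finger_force: 7.7
time: 35.77
eef_pos: [0.4427, 0.0785, 0.2667]
tcp_rot: [1.0, 0.03, 0.001, 0.0]
contact_force: [0.1, 0.5, -1.4]
opening: 0.501
finger_force: 7.6
t 35.77 now [0.4427 0.0785 0.2667] turn first [ 0.  -0.1 -0. ] then tool xyz mm [   2.5 -166.7   -3.3] F [ 0.1  0.5 -1.4] open 0.501 ff 7.6
```

```bash
python3 -m creep '[{"x":0,"y":-30,"z":0,"rx":0,"ry":0,"rz":0,"grip":0.5},{"x":0,"y":-30,"z":0,"rx":0,"ry":0,"rz":0,"grip":0.5},{"x":0,"y":-28,"z":-1,"rx":0,"ry":0,"rz":0,"grip":0.5},{"x":0,"y":-24,"z":-1,"rx":0,"ry":0,"rz":0,"grip":0.5},{"x":0,"y":-20,"z":-1,"rx":0,"ry":0,"rz":0,"grip":0.5},{"x":0,"y":-14,"z":0,"rx":0,"ry":0,"rz":0,"grip":0.5},{"x":0,"y":-10,"z":0,"rx":0,"ry":0,"rz":0,"grip":0.5},{"x":0,"y":-5,"z":0,"rx":0,"ry":0,"rz":0,"grip":0.5},{"x":0,"y":0,"z":0,"rx":0,"ry":0,"rz":0,"grip":0.5},{"x":0,"y":0,"z":0,"rx":0,"ry":0,"rz":0,"grip":0.5}]'
python3 -m creep '[{"x":0,"y":0,"z":0,"rx":0,"ry":0,"rz":0,"grip":0.5},{"x":0,"y":0,"z":0,"rx":0,"ry":0,"rz":0,"grip":0.5},{"x":0,"y":0,"z":0,"rx":0,"ry":0,"rz":0,"grip":0.5},{"x":0,"y":0,"z":0,"rx":0,"ry":0,"rz":0,"grip":0.5},{"x":0,"y":0,"z":0,"rx":0,"ry":0,"rz":0,"grip":0.5},{"x":0,"y":0,"z":0,"rx":0,"ry":0,"rz":0,"grip":0.5},{"x":0,"y":0,"z":0,"rx":0,"ry":0,"rz":0,"grip":0.5},{"x":0,"y":0,"z":0,"rx":0,"ry":0,"rz":0,"grip":0.5},{"x":0,"y":0,"z":0,"rx":0,"ry":0,"rz":0,"grip":0.5},{"x":0,"y":0,"z":0,"rx":0,"ry":0,"rz":0,"grip":0.5}]'
python3 look.py w11.pkl; python3 plan.py .523 .2505 .27 3.5
python3 - <<'E'
import pickle
from meas import *
c,s=pickle.load(open("w11.pkl","rb"))
m=steel(s["color"]); x0,y0=230,262
print("tip",proj(s,[.4858,.248,.293]),"eye pred",proj(s,[.44,.2445,.289]))
for r in range(0,60,2): print(r+y0,"".join("#" if v else "." for v in m[r+y0,x0:x0+90]))
E
```

```text
time: 36.6
eef_pos: [0.4337, 0.2375, 0.2685]
tcp_rot: [1.0, 0.031, 0.0, 0.0]
contact_force: [0.3, -0.8, -1.5]
opening: 0.501
finger_force: 7.6
time: 37.43
eef_pos: [0.4337, 0.2379, 0.2683]
tcp_rot: [1.0, 0.031, 0.0, -0.0]
contact_force: [-0.3, 0.2, -1.0]
opening: 0.5
finger_force: 7.6
100 82 290 389 [0.5259 0.2429 0.285 ]
115 21 302 322 [0.5204 0.2505 0.285 ]
130 21 302 322 [0.5153 0.2502 0.285 ]
145 20 303 322 [0.51   0.2498 0.285 ]
160 20 303 322 [0.5046 0.2496 0.285 ]
175 19 304 322 [0.4991 0.2491 0.285 ]
190 19 304 322 [0.4934 0.2489 0.285 ]
205 19 304 322 [0.4875 0.2486 0.285 ]
220 18 305 322 [0.4815 0.2481 0.285 ]
235 70 298 367 [0.4758 0.2403 0.285 ]
250 73 297 369 [0.4694 0.2397 0.285 ]
t 37.53 now [0.4336 0.2379 0.2683] turn first [0. 0. 0.] then tool xyz mm [90.  -7.1 -1.7] F [-0.6 -1.4 -1. ] open 0.501 ff 7.6
tip [[263.97391486 281.73903123]] eye pred [[282.32285887 288.67354251]]
262 ..........................................................#...###.###.....................
264 .............................................###........###....##..##.....................
266 .
[... 1954 characters left out ...]
....#####..........................
308 #########################...................................####..........................
310 ##########################...................................####.........................
312 ##########################.....................................###........................
314 ##########################.....................................####.......................
316 #########################..................................##############.................
318 #########################...............................#################.................
320 #########################..............................###################................
```

```bash
python3 -m creep '[{"x":0,"y":-3,"z":0,"rx":0,"ry":0,"rz":0,"grip":0.5},{"x":2,"y":-3,"z":-1,"rx":0,"ry":0,"rz":0,"grip":0.5},{"x":5,"y":-1,"z":-1,"rx":0,"ry":0,"rz":0,"grip":0.5},{"x":8,"y":0,"z":0,"rx":0,"ry":0,"rz":0,"grip":0.5},{"x":10,"y":0,"z":0,"rx":0,"ry":0,"rz":0,"grip":0.5},{"x":10,"y":0,"z":0,"rx":0,"ry":0,"rz":0,"grip":0.5},{"x":10,"y":0,"z":0,"rx":0,"ry":0,"rz":0,"grip":0.5},{"x":10,"y":0,"z":0,"rx":0,"ry":0,"rz":0,"grip":0.5},{"x":10,"y":0,"z":0,"rx":0,"ry":0,"rz":0,"grip":0.5},{"x":8,"y":0,"z":0,"rx":0,"ry":0,"rz":0,"grip":0.5}]'
python3 -m creep '[{"x":6,"y":0,"z":0,"rx":0,"ry":0,"rz":0,"grip":0.5},{"x":4,"y":0,"z":0,"rx":0,"ry":0,"rz":0,"grip":0.5},{"x":2,"y":0,"z":0,"rx":0,"ry":0,"rz":0,"grip":0.5},{"x":0,"y":0,"z":0,"rx":0,"ry":0,"rz":0,"grip":0.5},{"x":0,"y":0,"z":2,"rx":0,"ry":0,"rz":0,"grip":0.5},{"x":0,"y":0,"z":2,"rx":0,"ry":0,"rz":0,"grip":0.5},{"x":0,"y":0,"z":2,"rx":0,"ry":0,"rz":0,"grip":0.5},{"x":0,"y":0,"z":2,"rx":0,"ry":0,"rz":0,"grip":0.5},{"x":0,"y":0,"z":1,"rx":0,"ry":0,"rz":0,"grip":0.5},{"x":0,"y":0,"z":0,"rx":0,"ry":0,"rz":0,"grip":0.5}]'
python3 plan.py .518 .25 .255 3.5
```

```text
time: 38.37
eef_pos: [0.5075, 0.2492, 0.2701]
tcp_rot: [1.0, 0.03, -0.0, 0.0]
contact_force: [-0.4, 0.2, -1.2]
opening: 0.5
finger_force: 7.6
time: 39.2
eef_pos: [0.5178, 0.25, 0.2608]
tcp_rot: [1.0, 0.031, -0.0, 0.0]
contact_force: [0.2, -0.9, -0.5]
opening: 0.5
finger_force: 7.6
t 39.2 now [0.5178 0.25   0.2608] turn first [0. 0. 0.] then tool xyz mm [0.2 0.  5.8] F [ 0.2 -0.9 -0.5] open 0.5 ff 7.6
```

```bash
python3 -m creep '[{"x":0,"y":0,"z":1,"rx":0,"ry":0,"rz":0,"grip":0.5},{"x":0,"y":0,"z":1,"rx":0,"ry":0,"rz":0,"grip":0.5},{"x":0,"y":0,"z":1,"rx":0,"ry":0,"rz":0,"grip":0.5},{"x":0,"y":0,"z":1,"rx":0,"ry":0,"rz":0,"grip":0.5},{"x":0,"y":0,"z":0,"rx":0,"ry":0,"rz":0,"grip":0.5},{"x":0,"y":0,"z":0,"rx":0,"ry":0,"rz":0,"grip":0.5},{"x":0,"y":0,"z":0,"rx":0,"ry":0,"rz":0,"grip":0.5},{"x":0,"y":0,"z":0,"rx":0,"ry":0,"rz":0,"grip":0.5},{"x":0,"y":0,"z":0,"rx":0,"ry":0,"rz":0,"grip":0.5},{"x":0,"y":0,"z":0,"rx":0,"ry":0,"rz":0,"grip":0.5}]'
python3 -m creep '[{"x":0,"y":0,"z":1,"rx":0,"ry":0,"rz":0,"grip":0.5},{"x":0,"y":0,"z":1,"rx":0,"ry":0,"rz":0,"grip":0.5},{"x":0,"y":0,"z":0,"rx":0,"ry":0,"rz":0,"grip":0.5},{"x":0,"y":0,"z":0,"rx":0,"ry":0,"rz":0,"grip":0.5},{"x":0,"y":0,"z":0,"rx":0,"ry":0,"rz":0,"grip":0.5},{"x":0,"y":0,"z":0,"rx":0,"ry":0,"rz":0,"grip":0.5},{"x":0,"y":0,"z":0,"rx":0,"ry":0,"rz":0,"grip":0.5},{"x":0,"y":0,"z":0,"rx":0,"ry":0,"rz":0,"grip":0.5},{"x":0,"y":0,"z":0,"rx":0,"ry":0,"rz":0,"grip":0.5},{"x":0,"y":0,"z":0,"rx":0,"ry":0,"rz":0,"grip":0.5}]'
```

```text
time: 40.03
eef_pos: [0.5182, 0.2501, 0.2574]
tcp_rot: [1.0, 0.031, 0.0, -0.0]
contact_force: [0.7, -0.2, -1.3]
opening: 0.503
finger_force: 7.6
time: 40.87
eef_pos: [0.5185, 0.2502, 0.2561]
tcp_rot: [1.0, 0.031, 0.001, -0.0]
contact_force: [1.0, 0.4, 6.0]
opening: 0.505
finger_force: 7.8
```

Contact on the rod at the expected height. Next: ease off, open, rise, and come back with narrow fingers for the push.

```bash
python3 -m creep '[{"x":0,"y":0,"z":-1.5,"rx":0,"ry":0,"rz":0,"grip":0.5},{"x":0,"y":0,"z":0,"rx":0,"ry":0,"rz":0,"grip":0.55},{"x":0,"y":0,"z":0,"rx":0,"ry":0,"rz":0,"grip":0.7},{"x":0,"y":0,"z":0,"rx":0,"ry":0,"rz":0,"grip":0.9},{"x":0,"y":0,"z":0,"rx":0,"ry":0,"rz":0,"grip":1},{"x":0,"y":0,"z":-8,"rx":0,"ry":0,"rz":0,"grip":1},{"x":0,"y":0,"z":-18,"rx":0,"ry":0,"rz":0,"grip":1},{"x":0,"y":0,"z":-25,"rx":0,"ry":0,"rz":0,"grip":1},{"x":-6,"y":0,"z":-20,"rx":0,"ry":0,"rz":0,"grip":1},{"x":-12,"y":0,"z":-5,"rx":0,"ry":0,"rz":0,"grip":1}]'
python3 -m creep '[{"x":-14,"y":0,"z":0,"rx":0,"ry":0,"rz":0,"grip":1},{"x":-12,"y":0,"z":0,"rx":0,"ry":0,"rz":0,"grip":0.25},{"x":-6,"y":0,"z":0,"rx":0,"ry":0,"rz":0,"grip":0.25},{"x":0,"y":0,"z":0,"rx":0,"ry":0,"rz":0,"grip":0.25},{"x":0,"y":0,"z":0,"rx":0,"ry":0,"rz":0,"grip":0.25},{"x":0,"y":0,"z":8,"rx":0,"ry":0,"rz":0,"grip":0.25},{"x":0,"y":0,"z":14,"rx":0,"ry":0,"rz":0,"grip":0.25},{"x":0,"y":0,"z":14,"rx":0,"ry":0,"rz":0,"grip":0.25},{"x":0,"y":0,"z":12,"rx":0,"ry":0,"rz":0,"grip":0.25},{"x":0,"y":0,"z":5,"rx":0,"ry":0,"rz":0,"grip":0.25}]'
python3 -c "
from plant import optics;import pickle
pickle.dump({n:optics.read_camera(n) for n in('side','scene','wrist')},open('m3.pkl','wb'))"
python3 ringchk.py m3.pkl | tail -26
python3 plan.py .4735 .2475 .274 3.5
```

```text
time: 41.7
eef_pos: [0.502, 0.2492, 0.3379]
tcp_rot: [1.0, 0.03, 0.004, -0.001]
contact_force: [1.2, 0.8, 1.0]
opening: 1.0
finger_force: 0.0
time: 42.53
eef_pos: [0.4676, 0.2466, 0.2767]
tcp_rot: [1.0, 0.03, -0.002, 0.001]
contact_force: [-1.1, 0.2, -1.1]
opening: 0.251
finger_force: 0.0
258 .....................................................................................
260 ....................................................######.................##........
262 ...................................................######............................
264 .........#.........................................######............................
266 .......#########...................................#####.............................
268 ......################.............................####..............................
270 ......########################...................########............................
272 ........####################...#..............###########..............#.............
274 ................##################.............########................##............

[... 963 characters left out ...]
..........................
298 ......................###############################................................
300 ....................#################################................................
302 ................#####################################................................
304 ...............######################################................................
306 ..............########################################...............................
308 ..............#########################################..............................
t 42.68 now [0.4683 0.2469 0.2792] turn first [ 0.   0.1 -0. ] then tool xyz mm [ 5.3 -0.3  5.2] F [ 0.1 -0.5 -0.2] open 0.251 ff 0.0
```

```bash
python3 -m creep '[{"x":6,"y":0,"z":1,"rx":0,"ry":0,"rz":0,"grip":0.22},{"x":9,"y":0,"z":1,"rx":0,"ry":0,"rz":0,"grip":0.22},{"x":8,"y":0,"z":1,"rx":0,"ry":0,"rz":0,"grip":0.22},{"x":5,"y":0,"z":0,"rx":0,"ry":0,"rz":0,"grip":0.22},{"x":4,"y":0,"z":0,"rx":0,"ry":0,"rz":0,"grip":0.22},{"x":4,"y":0,"z":0,"rx":0,"ry":0,"rz":0,"grip":0.22},{"x":4,"y":0,"z":0,"rx":0,"ry":0,"rz":0,"grip":0.22},{"x":4,"y":0,"z":0,"rx":0,"ry":0,"rz":0,"grip":0.22},{"x":4,"y":0,"z":0,"rx":0,"ry":0,"rz":0,"grip":0.22},{"x":4,"y":0,"z":0,"rx":0,"ry":0,"rz":0,"grip":0.22}]'
python3 -m creep '[{"x":4,"y":0,"z":0,"rx":0,"ry":0,"rz":0,"grip":0.22},{"x":4,"y":0,"z":0,"rx":0,"ry":0,"rz":0,"grip":0.22},{"x":4,"y":0,"z":0,"rx":0,"ry":0,"rz":0,"grip":0.22},{"x":4,"y":0,"z":0,"rx":0,"ry":0,"rz":0,"grip":0.22},{"x":3,"y":0,"z":0,"rx":0,"ry":0,"rz":0,"grip":0.22},{"x":3,"y":0,"z":0,"rx":0,"ry":0,"rz":0,"grip":0.22},{"x":2,"y":0,"z":0,"rx":0,"ry":0,"rz":0,"grip":0.22},{"x":1,"y":0,"z":0,"rx":0,"ry":0,"rz":0,"grip":0.22},{"x":0,"y":0,"z":0,"rx":0,"ry":0,"rz":0,"grip":0.22},{"x":0,"y":0,"z":0,"rx":0,"ry":0,"rz":0,"grip":0.22}]'
python3 plan.py .5507 .252 .274 3.5
```

```text
time: 43.52
eef_pos: [0.5204, 0.2502, 0.2767]
tcp_rot: [1.0, 0.031, -0.0, 0.0]
contact_force: [-0.9, 0.1, -0.4]
opening: 0.22
finger_force: 0.3
time: 44.35
eef_pos: [0.5453, 0.2517, 0.2769]
tcp_rot: [1.0, 0.031, 0.0, -0.0]
contact_force: [0.4, -0.7, -0.1]
opening: 0.216
finger_force: 0.2
t 44.35 now [0.5453 0.2517 0.2769] turn first [-0. -0.  0.] then tool xyz mm [5.4 0.1 2.9] F [ 0.4 -0.7 -0.1] open 0.216 ff 0.2
```

```bash
python3 -m creep '[{"x":1,"y":0,"z":0,"rx":0,"ry":0,"rz":0,"grip":0.22},{"x":1,"y":0,"z":0,"rx":0,"ry":0,"rz":0,"grip":0.22},{"x":1,"y":0,"z":0,"rx":0,"ry":0,"rz":0,"grip":0.22},{"x":1,"y":0,"z":0,"rx":0,"ry":0,"rz":0,"grip":0.22},{"x":0,"y":0,"z":0,"rx":0,"ry":0,"rz":0,"grip":0.22},{"x":0,"y":0,"z":0,"rx":0,"ry":0,"rz":0,"grip":0.22},{"x":0,"y":0,"z":0,"rx":0,"ry":0,"rz":0,"grip":0.22},{"x":0,"y":0,"z":0,"rx":0,"ry":0,"rz":0,"grip":0.22},{"x":0,"y":0,"z":0,"rx":0,"ry":0,"rz":0,"grip":0.22},{"x":0,"y":0,"z":0,"rx":0,"ry":0,"rz":0,"grip":0.22}]'
python3 -m creep '[{"x":1,"y":0,"z":0,"rx":0,"ry":0,"rz":0,"grip":0.22},{"x":1,"y":0,"z":0,"rx":0,"ry":0,"rz":0,"grip":0.22},{"x":0,"y":0,"z":0,"rx":0,"ry":0,"rz":0,"grip":0.22},{"x":0,"y":0,"z":0,"rx":0,"ry":0,"rz":0,"grip":0.22},{"x":0,"y":0,"z":0,"rx":0,"ry":0,"rz":0,"grip":0.22},{"x":0,"y":0,"z":0,"rx":0,"ry":0,"rz":0,"grip":0.22},{"x":0,"y":0,"z":0,"rx":0,"ry":0,"rz":0,"grip":0.22},{"x":0,"y":0,"z":0,"rx":0,"ry":0,"rz":0,"grip":0.22},{"x":0,"y":0,"z":0,"rx":0,"ry":0,"rz":0,"grip":0.22},{"x":0,"y":0,"z":0,"rx":0,"ry":0,"rz":0,"grip":0.22}]'
```

```text
time: 45.18
eef_pos: [0.5483, 0.2519, 0.2767]
tcp_rot: [1.0, 0.031, -0.001, 0.0]
contact_force: [-4.3, -0.8, 1.8]
opening: 0.218
finger_force: 2.4
time: 46.02
eef_pos: [0.5487, 0.252, 0.2765]
tcp_rot: [1.0, 0.031, -0.004, 0.0]
contact_force: [-9.1, -1.5, 3.7]
opening: 0.226
finger_force: 4.5
```

```bash
python3 -m creep '[{"x":-2,"y":0,"z":0,"rx":0,"ry":0,"rz":0,"grip":0.22},{"x":-2,"y":0,"z":0,"rx":0,"ry":0,"rz":0,"grip":0.22},{"x":-4,"y":0,"z":0,"rx":0,"ry":0,"rz":0,"grip":0.22},{"x":-8,"y":0,"z":0,"rx":0,"ry":0,"rz":0,"grip":0.22},{"x":-14,"y":0,"z":0,"rx":0,"ry":0,"rz":0,"grip":0.22},{"x":-18,"y":0,"z":-3,"rx":0,"ry":0,"rz":0,"grip":0.22},{"x":-18,"y":0,"z":-8,"rx":0,"ry":0,"rz":0,"grip":0.22},{"x":-14,"y":0,"z":-15,"rx":0,"ry":0,"rz":0,"grip":0.22},{"x":0,"y":0,"z":-20,"rx":0,"ry":0,"rz":0,"grip":0.22},{"x":0,"y":0,"z":-20,"rx":0,"ry":0,"rz":0,"grip":0.22}]'
python3 -m creep '[{"x":0,"y":0,"z":-10,"rx":0,"ry":0,"rz":0,"grip":1},{"x":0,"y":0,"z":0,"rx":0,"ry":0,"rz":0,"grip":1},{"x":0,"y":0,"z":0,"rx":0,"ry":0,"rz":0,"grip":1},{"x":0,"y":0,"z":0,"rx":0,"ry":0,"rz":0,"grip":1},{"x":0,"y":0,"z":0,"rx":0,"ry":0,"rz":0,"grip":1},{"x":0,"y":0,"z":0,"rx":0,"ry":0,"rz":0,"grip":1},{"x":0,"y":0,"z":0,"rx":0,"ry":0,"rz":0,"grip":1},{"x":0,"y":0,"z":0,"rx":0,"ry":0,"rz":0,"grip":1},{"x":0,"y":0,"z":0,"rx":0,"ry":0,"rz":0,"grip":1},{"x":0,"y":0,"z":0,"rx":0,"ry":0,"rz":0,"grip":1}]'
python3 - <<'E'
from plant import optics;import pickle
from meas import *
I={n:optics.read_camera(n) for n in('side','scene','wrist')};pickle.dump(I,open('m4.pkl','wb'))
c=I["wrist"]; g=cv2.cvtColor(c["color"],cv2.COLOR_BGR2GRAY)
# sample off the rod's side, +-8 mm across, at the ring wire height
for off in (-.009,0,.009):
    xs=np.arange(.535,.60,.0025); P=np.c_[xs,.248+(xs-.484)*.065+off,np.full(len(xs),.2925)]
    u=proj(c,P); print(off,[(round(float(x*1000)),int(g[int(round(v)),int(round(w))])) if 0<=v<479 else None for x,(w,v) in zip(xs,u)])
E
python3 ringchk.py m4.pkl | tail -28
```

```text
time: 46.85
eef_pos: [0.4701, 0.2472, 0.3433]
tcp_rot: [1.0, 0.031, 0.0, -0.0]
contact_force: [0.6, -1.1, -0.6]
opening: 0.221
finger_force: 0.0
time: 47.68
eef_pos: [0.4712, 0.2472, 0.3527]
tcp_rot: [1.0, 0.031, -0.0, 0.0]
contact_force: [-0.3, -0.3, 0.5]
opening: 1.003
finger_force: 0.0
-0.009 [(535, 118), (538, 122), (540, 123), (542, 121), (545, 113), (547, 122), (550, 128), (552, 123), (555, 119), (557, 97), (560, 109), (562, 125), (565, 179), (567, 157), (570, 144), (572, 181), (575, 122), (577, 165), (580, 181), (582, 91), (585, 124), (587, 127), (590, 130), (592, 129), (595, 129), (597, 130)]
0 [(535, 181), (538, 180), (540, 179), (542, 187), (545, 189), (547, 188), (550, 188), (552, 187), (555, 189), (557, 188), (560, 140), (562, 130), (565, 183), (567, 154), (570, 147), (572, 181), (575, 120), (577, 159), (580, 186), (582, 103), (585, 188), (587, 187), (590, 186), (592, 185), (595, 188), (597, 185)]
0.009 [(535, 105), (538, 122), (540, 127), (542, 120), (545, 121), (547, 113), (550, 115), (552, 116), (555, 98), (557, 107), (560, 95), (562, 159), (565, 185), (567, 105), (570
[... 1959 characters left out ...]
...............######.................................................
296 ........................###############..............................................
298 .....................##########################......................................
300 ...................#############################.....................................
302 ................################################.....................................
304 ...............##################################....................................
306 ..............###################################....................................
308 .............#####################################...................................
```

The wrist profile shows three wire crests at x = 0.565, 0.572 and 0.579 m. They are 7 mm apart, and the rearmost sits on the sleeve face at 0.583 m. The gripper is clear of everything, so I'm handing in.

```bash
python3 -c "
from plant import sign_off
print(sign_off())"
```

```text
the job is handed in; nothing more can be done
None
```

I hung the large, medium and small scoops on the hook in that order, pushed them back to the sleeve with their eyes about 7 mm apart, and handed the job in at about 48 s; the verdict wasn't returned, and I did not measure the cup nesting or re-check the jar, bottle and punnet at the end.

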